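Stand the valve cartridges in the pack tray and run the seam groove

TASK

Stand every toppled valve cartridge upright, stem up, inside the well of the white tray. Then take the sealing pen from its stand and guide its tip along the tray's black L-shaped seam groove, down in the groove all the way and no faster than 3 cm a second, from the left end on the robot's side round the corner to the far right end, and put the pen back in its stand. Leave the cartridges standing, and do not disturb the scale, the jar or the tape roll.

Things in the scene. Friction and masses are not known exactly. Their poses are not given: they have to be found in the camera images.
- tray: fixed white tray 150 x 270 mm, rims 16 mm high; origin under its centre on the bench, x away from robot, y left (turned up to 0.15 rad). Well: x -45 to 67, y -105 to 127 mm, floor at z 4 mm. The 30 mm wide rims on the robot's and the right side hold one L-shaped seam groove 13 mm wide, 8 mm deep: black floor at z 8, lips at z 16 mm
- stand: fixed grey pen stand, 46 x 46 mm, 76 mm high, with an 18 mm (19 with clearance) round hole through its top plate; origin under its centre on the bench, hole on its z axis. The pen's collar rests on the top plate
- pen: sealing pen, 124 mm, 50 g; origin at the tip, z towards its top. Steel shaft 8 mm across (5 at the tip) to z 70 mm, black collar 30 mm across z 70 to 76, black square grip 16 x 16 mm z 76 to 124, its faces along the pen's x and y. Stands tip down in the stand, tip 6 mm above the bench
- pen_tip (a point): the tip of the pen, its origin, axes as the pen
- seam0 (a point): point 0 of 0 to 8 along the middle of the seam groove, on its floor 8 mm above the bench (left end of the groove, on the robot's side: start here); axes as the tray
- seam1 (a point): point 1 of 0 to 8 along the middle of the seam groove, on its floor 8 mm above the bench; axes as the tray
- seam2 (a point): point 2 of 0 to 8 along the middle of the seam groove, on its floor 8 mm above the bench; axes as the tray
- seam3 (a point): point 3 of 0 to 8 along the middle of the seam groove, on its floor 8 mm above the bench; axes as the tray
- seam4 (a point): point 4 of 0 to 8 along the middle of the seam groove, on its floor 8 mm above the bench; axes as the tray
- seam5 (a point): point 5 of 0 to 8 along the middle of the seam groove, on its floor 8 mm above the bench (the corner, at the near right of the tray); axes as the tray
- seam6 (a point): point 6 of 0 to 8 along the middle of the seam groove, on its floor 8 mm above the bench; axes as the tray
- seam7 (a point): point 7 of 0 to 8 along the middle of the seam groove, on its floor 8 mm above the bench; axes as the tray
- seam8 (a point): point 8 of 0 to 8 along the middle of the seam groove, on its floor 8 mm above the bench (far end of the groove: finish here); axes as the tray
- cartridge0: chrome valve cartridge, 150 g (varies), foot-heavy (centre of mass about 19 mm up): square body 30 x 30 x 48 mm and a round stem 16 mm across, 18 mm long, on top; 66 mm in all. Origin at the centre of its square foot, z along it towards the stem; lies toppled at first, stem roughly to the right (within 0.6 rad), z axis level (origin 15 mm above the bench). May be absent
- cartridge1: chrome valve cartridge, 150 g (varies), foot-heavy (centre of mass about 19 mm up): square body 30 x 30 x 48 mm and a round stem 16 mm across, 18 mm long, on top; 66 mm in all. Origin at the centre of its square foot, z along it towards the stem; lies toppled at first, stem roughly to the right (within 0.6 rad), z axis level (origin 15 mm above the bench). May be absent
- cartridge2: chrome valve cartridge, 150 g (varies), foot-heavy (centre of mass about 19 mm up): square body 30 x 30 x 48 mm and a round stem 16 mm across, 18 mm long, on top; 66 mm in all. Origin at the centre of its square foot, z along it towards the stem; lies toppled at first, stem roughly to the right (within 0.6 rad), z axis level (origin 15 mm above the bench). May be absent
- cartridge3: chrome valve cartridge, 150 g (varies), foot-heavy (centre of mass about 19 mm up): square body 30 x 30 x 48 mm and a round stem 16 mm across, 18 mm long, on top; 66 mm in all. Origin at the centre of its square foot, z along it towards the stem; lies toppled at first, stem roughly to the right (within 0.6 rad), z axis level (origin 15 mm above the bench). May be absent
- scale: white bench scale 150 x 200 x 37 mm, bystander; origin under its centre
- jar: white jar with black lid, 60 mm across, 55 mm high, bystander; origin under its centre
- tape_roll: tape roll 90 mm across, 24 mm high, bystander; origin under its centre
Mind the look-alikes: they are no part of the job. Leave any green or yellow look-alike of the cartridge1 alone. What is shaped like the cartridge3 but purple is not meant.

How it is judged (in metres and radians):
On the way, in this order (a step that is already met when the one before it is completed fails the run):
1. every cartridge stands upright in the well of the tray, let go and still (angle between each of cartridge0, cartridge1, cartridge2, cartridge3's own z axis and vertical below 0.12 rad and x of cartridge0 in the frame of tray between -0.043 and 0.065 m and y of cartridge0 in the frame of tray between -0.103 and 0.125 m and z of cartridge0 in the frame of tray between 0 and 0.009 m and linear speed of each of cartridge0, cartridge1, cartridge2, cartridge3 below 0.03 m/s and x of cartridge1 in the frame of tray between -0.043 and 0.065 m and y of cartridge1 in the frame of tray between -0.103 and 0.125 m and z of cartridge1 in the frame of tray between 0 and 0.009 m and x of cartridge2 in the frame of tray between -0.043 and 0.065 m and y of cartridge2 in the frame of tray between -0.103 and 0.125 m and z of cartridge2 in the frame of tray between 0 and 0.009 m and x of cartridge3 in the frame of tray between -0.043 and 0.065 m and y of cartridge3 in the frame of tray between -0.103 and 0.125 m and z of cartridge3 in the frame of tray between 0 and 0.009 m and contact force between the fingers and cartridge0 below 0.1 N and contact force between the fingers and cartridge1 below 0.1 N and contact force between the fingers and cartridge2 below 0.1 N and contact force between the fingers and cartridge3 below 0.1 N), for 0.3 s.
2. the pen's tip is down in the groove at seam point 0, moving slowly (horizontal distance between pen_tip and seam0 below 0.0065 m and z of pen_tip in the frame of tray between 0.004 and 0.015 m and linear speed of pen below 0.06 m/s), for 0.15 s.
3. the pen's tip is down in the groove at seam point 1, moving slowly (horizontal distance between pen_tip and seam1 below 0.0065 m and z of pen_tip in the frame of tray between 0.004 and 0.015 m and linear speed of pen below 0.06 m/s), for 0.15 s.
4. the pen's tip is down in the groove at seam point 2, moving slowly (horizontal distance between pen_tip and seam2 below 0.0065 m and z of pen_tip in the frame of tray between 0.004 and 0.015 m and linear speed of pen below 0.06 m/s), for 0.15 s.
5. the pen's tip is down in the groove at seam point 3, moving slowly (horizontal distance between pen_tip and seam3 below 0.0065 m and z of pen_tip in the frame of tray between 0.004 and 0.015 m and linear speed of pen below 0.06 m/s), for 0.15 s.
6. the pen's tip is down in the groove at seam point 4, moving slowly (horizontal distance between pen_tip and seam4 below 0.0065 m and z of pen_tip in the frame of tray between 0.004 and 0.015 m and linear speed of pen below 0.06 m/s), for 0.15 s.
7. the pen's tip is down in the groove at seam point 5, moving slowly (horizontal distance between pen_tip and seam5 below 0.0065 m and z of pen_tip in the frame of tray between 0.004 and 0.015 m and linear speed of pen below 0.06 m/s), for 0.15 s.
8. the pen's tip is down in the groove at seam point 6, moving slowly (horizontal distance between pen_tip and seam6 below 0.0065 m and z of pen_tip in the frame of tray between 0.004 and 0.015 m and linear speed of pen below 0.06 m/s), for 0.15 s.
9. the pen's tip is down in the groove at seam point 7, moving slowly (horizontal distance between pen_tip and seam7 below 0.0065 m and z of pen_tip in the frame of tray between 0.004 and 0.015 m and linear speed of pen below 0.06 m/s), for 0.15 s.
10. the pen's tip is down in the groove at seam point 8, moving slowly (horizontal distance between pen_tip and seam8 below 0.0065 m and z of pen_tip in the frame of tray between 0.004 and 0.015 m and linear speed of pen below 0.06 m/s), for 0.15 s.
At the end, for the whole second after the job is handed in: every cartridge stands upright (within 0.12 rad) and still on the floor of the tray's well, the pen stands in its stand, collar on the plate (upright within 0.12 rad, within 9 mm of the hole's axis, tip under 12 mm above the bench) and still (angle between each of cartridge0, cartridge1, cartridge2, cartridge3, pen's own z axis and vertical below 0.12 rad and x of cartridge0 in the frame of tray between -0.043 and 0.065 m and y of cartridge0 in the frame of tray between -0.103 and 0.125 m and z of cartridge0 in the frame of tray between 0 and 0.009 m and linear speed of each of cartridge0, cartridge1, cartridge2, cartridge3, pen below 0.03 m/s and x of cartridge1 in the frame of tray between -0.043 and 0.065 m and y of cartridge1 in the frame of tray between -0.103 and 0.125 m and z of cartridge1 in the frame of tray between 0 and 0.009 m and x of cartridge2 in the frame of tray between -0.043 and 0.065 m and y of cartridge2 in the frame of tray between -0.103 and 0.125 m and z of cartridge2 in the frame of tray between 0 and 0.009 m and x of cartridge3 in the frame of tray between -0.043 and 0.065 m and y of cartridge3 in the frame of tray between -0.103 and 0.125 m and z of cartridge3 in the frame of tray between 0 and 0.009 m and horizontal distance between pen and stand below 0.009 m and height (world z) of pen below 0.012 m); the robot touches nothing.
It fails at once if the scale, the jar or the tape roll is moved more than 3 cm or knocked over (distance of any of scale, jar, tape_roll from where it was at the start of the episode above 0.03 m or angle between jar's own z axis and vertical above 0.5 rad).
Of cartridge0, cartridge1, cartridge2, cartridge3 only 2 to 4 are there at a start; the rules pass over those that are not, and their reading is None.
At some moment in a run one of cartridge0, cartridge1, cartridge2, cartridge3 may be knocked a few centimetres aside while the robot is not near it.
It also fails if it takes over 210 s, if anything falls off the work surface, if the arm or the gripper's body presses on something with over 40 N, if the wrist force passes 120 N, or if a joint passes its speed limit or range.

ROBOT

A 6-joint arm with a two-finger parallel gripper is mounted at the origin on the work surface. World frame = base frame: x ahead of the robot, y to its left, z up, the work surface at z = 0. Lengths are in mm, angles in rad, forces in N, time in s.
With the tool pointing down it reaches from about 350 to 975 mm from the base axis. Payload 7.1 kg.
Tool frame: the origin (TCP) lies midway between the tips of the shut fingers; the grasp point (between the pads) lies 19 mm behind it; z points along the fingers, y is the line along which they close (so a half turn about z gives the same grasp; the last joint's range is limited). The gripper opens to 88 mm and grips with 3 to 60 N. Pads are 20 mm wide; open, the fingers measure 115 mm over their backs; the gripper's body (75 mm by 178 mm) begins 61 mm behind the grasp point.
Start: joints at [-1.351, 0.423, 1.63, -0, 1.089, -0.019], TCP at [147.855, -607.243, 222.675] pointing down, gripper open.
Joint ranges: [-3, 3], [-0.9, 2.11], [0.09, 2.58], [-1.31, 4.45], [0.11, 2.69], [-2.54, 2.54]. Speed limits (rad/s): [2.39, 2.39, 3.01, 3.14, 3.14, 3.14].

INTERFACE

Orientations are given as a rotation vector (axis times angle).
In Python, from workcell import ctrl gives the robot as it stands. The module is installed in compiled form; this text tells all that it offers.
- The arm moves only by the tool apply_moves, never from a script. Its argument "targets" is a list of rows, each a list of 3 entries, a list of its own where there are three numbers: the opening, from -1 (shut) to 1 (fully open), then the shift along the tool's x, y, z normalised to -1 to 1, where 1 is 5 cm, then the turn, a rotation vector about the tool's x, y, z normalised to -1 to 1, where 1 is 90 degrees. In form: [[jaw, [x, y, z], [wx, wy, wz]], ...]. A call has 1 to 8 rows; each row shifts and turns the commanded pose from where the row before left it, along the tool's axes as they then stand; what a row does not reach is not made up. A row lasts 1/8 s, in which the tool goes at most 62.5 mm and 10.7 degrees, less where a joint would pass 70% of its speed; a pose out of reach is approached as far as the arm can. A call with a number of a shift or a turn outside -1 to 1 is refused whole. A call with a gripper value outside its range is refused whole. The fingers move at their own pace and stop on an object; the grip force is fixed at half the most. Time passes only in rows, so rows that do not move let the fingers close. It gives the time, the measured TCP pose, the force, the opening and the grip force at its end, in the units of the state.
- ctrl.get_obs(): the state, without advancing time (a new reading comes with each control period).
- ctrl.get_image(name): name is "scene" or "side" or "wrist"; returns a dict with "pixels" (420x560x3 uint8, blue, green, red), "camera_matrix" (3x3 intrinsics, pixels), "view" (4x4, takes a point from world to camera coordinates); the wrist camera has in their place "hand_eye" (4x4, takes a point from camera to tool coordinates, whose origin is the TCP and whose axes are the flange's). Camera axes: x right, y down, z forward; pixel columns grow to the right and rows downward; lengths in mm; the calibration is good to about 2 mm. A picture is of the moment at which its call begins: read the wrist's pose just before it. There is no depth.
- ctrl.close_job(): hands the job in; it is judged then, once.
Trained networks look in the newest picture that a camera, given by its name, has taken for a name from the list of things; names that differ only in an ending like _2 or _b are one class to them, and where a whole thing is asked for, a point or a joint stands for the part that bears it (a point fixed in the world has none). Each returns a list of dicts, best first, with "score" (0 to 1); they miss things now and then, are a little off and sometimes report something else, mostly with a low value. They report only what shows in the picture. A call takes as long as a camera call. They do not tell look-alikes from the thing itself.
- ctrl.masks_of(label, camera): "region" (420x560 bool, what is visible of it) and "bbox" ([left, top, right, bottom] in pixels, round what is visible of it).
- ctrl.pinpoint(label, camera): "xy" ([column, row] in pixels: a listed point, or the origin of a listed thing).
The state is a dict: "t": time; "qpos": joint angles; "qvel": joint speeds; "joint_torque": joint torques, N m; "ee_pos": TCP position; "orientation": TCP orientation; "ft_force": force on the tool from outside, world axes, zero at the start; "moment": the same for the moment, N m; "width": finger opening in mm; "grasp_force": force on a finger pad.
Only numpy, scipy, OpenCV 4.12 (cv2) and the standard library are available. Lean on these libraries where they do the work, as an engineer would, in place of code of your own. Each camera call takes 0.05 s, during which the arm holds its last target. There are 200 camera calls.

## Working session

There is one attempt and no reset: what is moved stays moved. The work goes in short steps, Python scripts to look and compute and a tool call to move; the robot and the scene stay as the last step left them, time stands still between calls to the robot, and variables do not carry over. Pictures are saved under pics/ and viewed, at most 14 in all, crops included, and the job is handed in when it is done.

Besides the shell and the picture viewer there is one more tool, called after "Request:" as name([rows], argument=value, ...), one row to a line, values as JSON. apply_moves: Moves the arm, as the interface text tells. Scaled input: -1 to 1 covers 5 cm each way for a shift and 90 degrees each way for a turn. Its arguments: {"type":"object","properties":{"targets":{"type":"array"}},"required":["targets"]}

```bash
mkdir -p pics; ls; cat > h.py <<'E'
import numpy as np, cv2
from scipy.spatial.transform import Rotation as R
from workcell import ctrl
def shot(name):
    o=ctrl.get_obs(); im=ctrl.get_image(name)
    K=np.array(im["camera_matrix"],float)
    if name=="wrist":
        T=np.eye(4); T[:3,:3]=R.from_rotvec(o["orientation"]).as_matrix(); T[:3,3]=o["ee_pos"]
        V=np.linalg.inv(T@np.array(im["hand_eye"]))
    else: V=np.array(im["view"],float)
    return np.array(im["pixels"]),K,V
def proj(p,K,V):
    p=np.atleast_2d(p); c=(V[:3,:3]@p.T).T+V[:3,3]; u=(K@c.T).T; return u[:,:2]/u[:,2:]
def ray(uv,K,V):
    d=V[:3,:3].T@np.linalg.inv(K)@np.array([uv[0],uv[1],1.]); return -V[:3,:3].T@V[:3,3], d/np.linalg.norm(d)
def atz(uv,K,V,z):
    c,d=ray(uv,K,V); return c+d*(z-c[2])/d[2]
def tri(obs):
    A=np.zeros((3,3));b=np.zeros(3)
    for uv,K,V in obs:
        c,d=ray(uv,K,V);P=np.eye(3)-np.outer(d,d);A+=P;b+=P@c
    return np.linalg.solve(A,b)
E
python3 - <<'E'
from h import *
np.set_printoptions(precision=1,suppress=True)
o=ctrl.get_obs(); print({k:np.round(v,3) for k,v in o.items()})
for n in ["scene","side","wrist"]:
    p,K,V=shot(n); cv2.imwrite(f"pics/{n}0.png",p); print(n,"cam",-V[:3,:3].T@V[:3,3],"f",K[0,0])
    for l in ["cartridge0","tray","stand","pen","pen_tip","jar","tape_roll","scale"]+["seam%d"%i for i in range(9)]:
        print(l,[(round(d["score"],2),np.round(d["xy"]),atz(d["xy"],K,V,15 if l[0]=="c" else 8 if "seam" in l else 0)[:2].round()) for d in ctrl.pinpoint(l,n)])
E
```

```text
pics
{'t': np.float64(0.0), 'qpos': array([-1.4,  0.4,  1.6, -0. ,  1.1, -0. ]), 'qvel': array([ 0.,  0., -0.,  0., -0., -0.]), 'joint_torque': array([ -0. , -54.5, -27.4,   0.1,   0. ,  -0. ]), 'ee_pos': array([ 147.7, -606.7,  221.9]), 'orientation': array([-3.1, -0.4,  0. ]), 'ft_force': array([-0.6,  0.8,  0.6]), 'moment': array([-0. ,  0.1, -0. ]), 'grasp_force': np.float64(0.0), 'width': np.float64(88.182)}
scene cam [1469.5 -176.3 1065.9] f 524.2944059997371
cartridge0 [(0.84, array([118., 217.]), array([ 452., -345.])), (0.81, array([192., 236.]), array([ 565., -160.])), (0.81, array([221., 225.]), array([543., -81.])), (0.71, array([128., 251.]), array([ 574., -327.])), (0.66, array([178., 200.]), array([ 425., -182.])), (0.59, array([217., 205.]), array([470., -79.]))]
tray [(0.6, array([305., 215.]), array([549., 151.]))]
stand [(0.97, array([389., 187.]), array([502., 420.])), (0.59, array([273., 203.]), array([483.,  78.]))]
pen [(0.59, array([260., 203.]), array([476.,  41.]))]
pen_tip []
jar [(0.94, array([328., 167.]), array([378., 272.])), (0.48, array([260., 215.]),
[... 8688 characters left out ...]
., 219.]), array([563.,  40.]))]
seam8 [(0.89, array([310., 226.]), array([487.,  33.])), (0.88, array([299., 241.]), array([494.,  86.])), (0.75, array([285., 271.]), array([493., 173.])), (0.73, array([276., 290.]), array([491., 222.])), (0.68, array([263., 208.]), array([611.,  21.])), (0.65, array([293., 255.]), array([491., 129.])), (0.61, array([291., 220.]), array([534.,  31.])), (0.6, array([270., 305.]), array([489., 258.])), (0.6, array([278., 219.]), array([563.,  40.]))]
wrist cam [ 226.8 -588.1  385.9] f 334.08907785792616
cartridge0 []
tray []
stand []
pen []
pen_tip []
jar []
tape_roll []
scale []
seam0 []
seam1 []
seam2 []
seam3 []
seam4 []
seam5 []
seam6 []
seam7 []
seam8 []
```

```bash
python3 - <<'E'
import cv2
a=cv2.imread('pics/scene0.png');b=cv2.imread('pics/side0.png')
cv2.imwrite('pics/s_a.png',cv2.resize(a[140:350,60:440],None,fx=2.1,fy=2.1,interpolation=3))
cv2.imwrite('pics/s_b.png',cv2.resize(b[100:420,140:440],None,fx=1.85,fy=1.85,interpolation=3))
E
```

```text
(no output)
```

View pics/s_a.png

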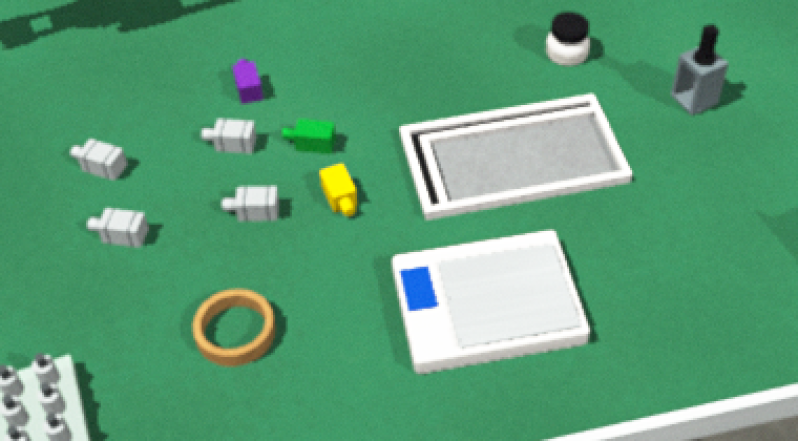

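View pics/s_b.png

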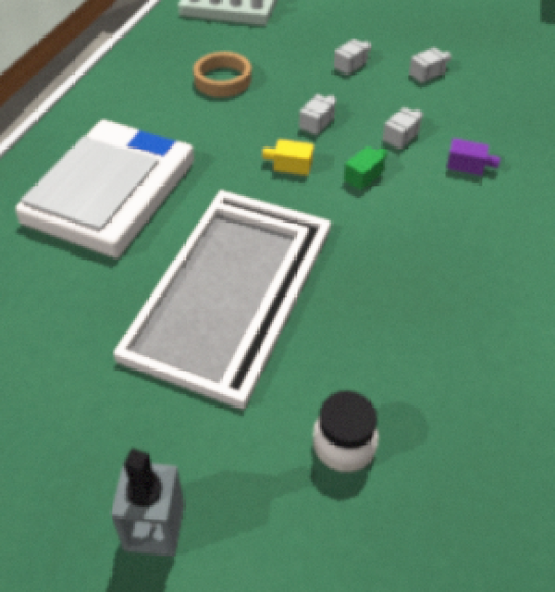

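The scene shows four chrome cartridges, with feet near pixels (118,217), (192,236), (178,200) and (128,251). There are also purple, green and yellow look-alikes. The tray is at about (305,215), and the stand with the pen is at (389,187). I'll move the wrist camera over the cartridges next.

Request:
apply_moves([
  [1,[0.9,-0.63,0],[0,0,0]],
  [1,[0.9,-0.63,0],[0,0,0]],
  [1,[0.9,-0.63,0],[0,0,0]],
  [1,[0.9,-0.63,0],[0,0,0]],
  [1,[0.9,-0.63,0],[0,0,0]],
  [1,[0.9,-0.63,0],[0,0,0]],
  [1,[0.9,-0.63,0],[0,0,0]],
  [1,[0.9,-0.63,0],[0,0,0]],
])

```text
t: 3.7
ee_pos: [439.2, -275.9, 223.0]
orientation: [3.119, 0.374, 0.001]
ft_force: [1.1, -0.9, 0.0]
width: 88.0
grasp_force: 0.0
```

```bash
cat > look.py <<'E'
from h import *
import sys,json
np.set_printoptions(precision=3,suppress=True)
o=ctrl.get_obs(); print("t",o["t"],"q",o["qpos"],"p",o["ee_pos"],"rv",o["orientation"],"w",o["width"])
open("log.jsonl","a").write(json.dumps([list(map(float,o[k])) for k in("qpos","ee_pos","orientation")])+"\n")
Rm=R.from_rotvec(o["orientation"]).as_matrix(); print("toolx",Rm[:,0],"tooly",Rm[:,1])
p,K,V=shot("wrist"); cv2.imwrite(sys.argv[1],p)
for d in ctrl.masks_of("cartridge0","wrist"):
    m=d["region"]; c=p[m].mean(0) if m.any() else None
    ys,xs=np.nonzero(m); print("mask",round(d["score"],2),"bgr",np.round(c),"c",xs.mean().round(),ys.mean().round(),"xyz15",atz((xs.mean(),ys.mean()),K,V,15)[:2].round())
for d in ctrl.pinpoint("cartridge0","wrist"):
    print("foot",round(d["score"],2),np.round(d["xy"]),atz(d["xy"],K,V,15)[:2].round())
E
python3 look.py pics/w1.png
```

```text
t 3.7 q [-0.584  0.267  1.863 -0.     1.011  0.748] p [ 439.187 -275.86   222.98 ] rv [3.119 0.374 0.001] w 88.04974095929552
toolx [0.972 0.237 0.001] tooly [ 0.237 -0.972  0.001]
mask 0.87 bgr [234. 237. 232.] c 220.0 49.0 xyz15 [ 559. -189.]
mask 0.86 bgr [244. 245. 243.] c 357.0 203.0 xyz15 [ 437. -373.]
mask 0.79 bgr [107. 203.  79.] c 121.0 125.0 xyz15 [461. -99.]
mask 0.71 bgr [209.  91. 168.] c 169.0 239.0 xyz15 [ 342. -168.]
mask 0.68 bgr [197. 200. 194.] c 212.0 171.0 xyz15 [ 435. -203.]
mask 0.59 bgr [113. 236. 238.] c 114.0 25.0 xyz15 [555. -83.]
mask 0.28 bgr [236. 240. 236.] c 11.0 43.0 xyz15 [514.  16.]
foot 0.71 [341. 188.] [ 450. -350.]
foot 0.68 [ 96. 114.] [466. -72.]
foot 0.66 [172. 223.] [ 362. -169.]
foot 0.65 [356.  76.] [ 567. -330.]
foot 0.63 [194.  33.] [ 567. -161.]
foot 0.6 [191. 158.] [ 443. -178.]
foot 0.59 [116.  51.] [532. -87.]
```

View pics/w1.png

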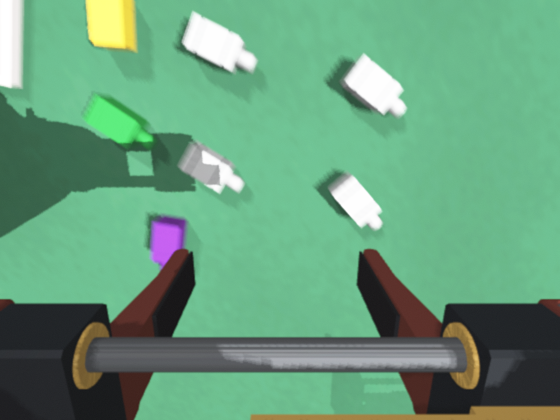

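```bash
cat > cart.py <<'E'
from h import *
from scipy.optimize import minimize
def pts():
    b=[(x,y,z) for x in(-15,15) for y in(-15,15) for z in(0,48)]
    a=np.linspace(0,2*np.pi,16); s=[(8*np.cos(t),8*np.sin(t),z) for t in a for z in(47,66)]
    return np.array(b,float),np.array(s)
B,S=pts()
def sil(x,y,yaw,K,V,shape,f=4):
    z=np.array([np.cos(yaw),np.sin(yaw),0]); Rm=np.c_[np.cross([0,0,1],z),[0,0,1],z]
    m=np.zeros((shape[0]*f//2,shape[1]*f//2),np.uint8)
    for P in(B,S):
        u=proj(P@Rm.T+[x,y,15],K,V); h=cv2.convexHull((u*f/2*16).round().astype(np.int32)); cv2.fillConvexPoly(m,h,1,shift=4)
    return m
def fit(mask,foot,K,V,yaw0=-1.57):
    M=cv2.resize(mask.astype(np.uint8),None,fx=2,fy=2,interpolation=0)
    def c(p):
        m=sil(p[0],p[1],p[2],K,V,mask.shape); return -(m&M).sum()/((m|M).sum()+1e-9)
    best=None
    for dy in(-.5,0,.5):
        r=minimize(c,[foot[0],foot[1],yaw0+dy],method="Nelder-Mead",options=dict(initial_simplex=[[foot[0]+a,foot[1]+b,yaw0+dy+g] for a,b,g in((0,0,0),(8,0,0),(0,8,0),(0,0,.25))],xatol=.1,fatol=1e-4))
        if best is None or r.fun<best.fun: best=r
    return best
def run(show=True):
    p,K,V=shot("wrist"); out=[]
    for d in ctrl.masks_of("cartridge0","wrist"):
        m=d["region"]
        if m.sum()<200: continue
        c=p[m].mean(0)
        if c.max()-c.min()>25: continue
        ys,xs=np.nonzero(m); f=atz((xs.mean(),ys.mean()),K,V,15)[:2]+[0,22]
        r=fit(m,f,K,V); out.append(r.x); print("score",round(d["score"],2),"IoU",round(-r.fun,3),"foot",r.x[:2].round(1),"yaw",round(r.x[2],3),"px",m.sum(),"bbox",np.round(d["bbox"]))
    return out,p
if __name__=="__main__":
    import sys
    o,p=run(); cv2.imwrite(sys.argv[1],p)
E
python3 cart.py pics/w2.png; python3 -c "
from h import *
im=ctrl.get_image('wrist');print(np.round(im['hand_eye'],3),im['camera_matrix'])"
```

```text
score 0.75 IoU -0.0 foot [ 538.3 -145.1] yaw -2.07 px 2141 bbox [188.  13. 257.  75.]
score 0.69 IoU -0.0 foot [ 420.6 -335.6] yaw -2.32 px 1488 bbox [330. 176. 383. 232.]
score 0.63 IoU -0.0 foot [ 402.9 -149.1] yaw -2.07 px 1625 bbox [184. 142. 246. 195.]
score 0.6 IoU -0.0 foot [ 537.4 -310.6] yaw -2.07 px 2071 bbox [346.  61. 412. 121.]
[[-1.00000e-03 -9.54000e-01 -2.99000e-01  8.12240e+01]
 [ 1.00000e+00 -0.00000e+00 -1.00000e-03  9.10000e-02]
 [ 1.00000e-03 -2.99000e-01  9.54000e-01 -1.63255e+02]
 [ 0.00000e+00  0.00000e+00  0.00000e+00  1.00000e+00]] [[334.08907786   0.         275.61868834]
 [  0.         334.08907786 211.40696651]
 [  0.           0.           1.        ]]cart.py:17: RuntimeWarning: overflow encountered in scalar negative
  m=sil(p[0],p[1],p[2],K,V,mask.shape); return -(m&M).sum()/((m|M).sum()+1e-9)
```

Request:
apply_moves([
  [1,[0,0,-0.6],[0.1,0,0]],
  [1,[0,0,-0.6],[0.1,0,0]],
  [1,[0,0,-0.6],[0.1,0,0]],
  [1,[0,0,0],[0.1,0.1,0]],
  [1,[0,0,0],[0.1,0.1,0]],
  [1,[0,0,0],[0,0.1,0]],
  [1,[0,0,0],[0,0.1,0]],
  [1,[0,0,0],[0,0,0]],
])

```text
t: 5.0
ee_pos: [438.7, -291.9, 310.0]
orientation: [-2.292, -0.045, -0.582]
ft_force: [0.0, -0.9, 0.6]
width: 88.3
grasp_force: 0.0
```

```bash
cat > fk.py <<'E'
from h import *
import json
from scipy.optimize import least_squares
def rot(a,t): return R.from_rotvec(np.array(a)*t).as_matrix()
Z=np.array([0,0,1.]);Y=np.array([0,1.,0]);X=np.array([1.,0,0])
# home: all along +z; pitch about y, roll about z
def fk(q,P):
    a1,d1,L2,a3,L3,d6=P
    A=rot(Z,q[0]); p=A@[a1,0,d1]; A=A@rot(Y,q[1]); p=p+A@[0,0,L2]
    A=A@rot(Y,q[2]); p=p+A@[a3,0,L3]; A=A@rot(Z,q[3])@rot(Y,q[4]); p=p+A@[0,0,d6]; A=A@rot(Z,q[5])
    return p,A
def data(): return [list(map(np.array,json.loads(l))) for l in open("log.jsonl")]
def fitP():
    D=data()
    r=least_squares(lambda P:np.concatenate([fk(q,P)[0]-p for q,p,_ in D]+[[.001*P[3]]]),[50,400,450,0,450,250]); return r
E
python3 - <<'E'
import json
from h import *
from fk import *
np.set_printoptions(precision=3,suppress=True)
L=[[[-1.351,0.423,1.63,0,1.089,-0.019],[147.855,-607.243,222.675],[-3.119,-.374,0]]]+[json.loads(l) for l in open("log.jsonl")]
o=ctrl.get_obs(); L.append([list(map(float,o[k])) for k in("qpos","ee_pos","orientation")])
open("log.jsonl","w").write("".join(json.dumps(l)+"\n" for l in L))
r=fitP(); print(r.x,r.cost)
for q,p,rv in data():
    f,A=fk(q,r.x); T=R.from_rotvec(rv).as_matrix(); print(q,f-p); print(A.T@T)
E
```

```text
[-72.672 209.911 608.765 -16.28  496.977 326.051] 144.84035371926643
[-1.351  0.423  1.63   0.     1.089 -0.019] [-11.596  -2.673   0.254]
[[-0. -1. -0.]
 [ 1. -0.  0.]
 [-0. -0.  1.]]
[-0.584  0.267  1.863 -0.     1.011  0.748] [-7.086 -9.582 -1.762]
[[ 0. -1.  0.]
 [ 1.  0.  0.]
 [-0.  0.  1.]]
[-1.031  0.42   1.723  0.765  1.566  0.263] [-0.183 -0.751  1.508]
[[ 0. -1.  0.]
 [ 1.  0. -0.]
 [-0.  0.  1.]]
```

```bash
sed -i 's/return -(m&M).sum()\/((m|M).sum()+1e-9)/return -float((m\&M).sum())\/float((m|M).sum())/' cart.py; sed -i 's/\[0,22\]$/[0,22]/' cart.py; python3 cart.py pics/w3.png
```

```text
score 0.96 IoU 0.941 foot [ 564.  -162.9] yaw -1.78 px 1065 bbox [360. 172. 410. 206.]
score 0.87 IoU 0.318 foot [ 454.4 -346.4] yaw -1.674 px 626 bbox [494. 283. 538. 303.]
score 0.7 IoU 0.956 foot [ 568.6 -327.3] yaw -1.963 px 2098 bbox [488. 173. 560. 217.]
score 0.26 IoU 0.117 foot [528.6  54.7] yaw -0.586 px 6116 bbox [190. 157. 291. 234.]
```

Request:
apply_moves([
  [1,[0,0,0],[-0.1,-0.1,0]],
  [1,[0,0,0],[-0.1,-0.1,0]],
  [1,[0,0,0],[-0.1,-0.1,0]],
  [1,[0,0,0],[-0.1,-0.1,0]],
  [1,[0,0,0],[-0.1,0,0]],
  [1,[0,0,0],[-0.1,0,0.1]],
  [1,[0,0,0],[-0.1,0,0.1]],
  [1,[0,0,0],[-0.1,0,0.1]],
])

```text
t: 6.1
ee_pos: [442.9, -290.9, 312.9]
orientation: [2.783, -0.39, -0.01]
ft_force: [-0.3, -0.1, -0.1]
width: 87.7
grasp_force: 0.0
```

```bash
python3 - <<'E'
import json
from h import *
o=ctrl.get_obs(); open("log.jsonl","a").write(json.dumps([list(map(float,o[k])) for k in("qpos","ee_pos","orientation")])+"\n")
E
```

Request:
apply_moves([
  [1,[0,0,0],[-0.1,-0.1,0]],
  [1,[0,0,0],[-0.1,-0.1,0]],
  [1,[0,0,0],[-0.1,-0.1,0]],
])

```text
t: 6.48
ee_pos: [443.9, -290.3, 313.0]
orientation: [2.375, -0.422, -0.586]
ft_force: [0.1, -1.0, 1.0]
width: 88.2
grasp_force: 0.0
```

```bash
python3 - <<'E'
import json
from h import *
from fk import *
np.set_printoptions(precision=3,suppress=True)
o=ctrl.get_obs(); open("log.jsonl","a").write(json.dumps([list(map(float,o[k])) for k in("qpos","ee_pos","orientation")])+"\n")
D=data()
def fk2(q,P):
    a1,d1,L2,a3,L3,d6,b,c,e=P
    A=rot(Z,q[0]); p=A@[a1,b,d1]; A=A@rot(Y,q[1]); p=p+A@[0,0,L2]
    A=A@rot(Y,q[2]); p=p+A@[a3,0,L3]; A=A@rot(Z,q[3]); p=p+A@[e,c,0]; A=A@rot(Y,q[4]); return p+A@[0,0,d6]
r=least_squares(lambda P:np.concatenate([fk2(q,P)-p for q,p,_ in D]+[.0003*P]),[50,400,450,0,450,250,0,0,0]);print(r.x,r.cost)
for q,p,rv in D: print(q,p,fk2(q,r.x)-p)
E
```

```text
[ -0.148 312.322 563.896  78.146 485.082 309.91   11.886   0.013  -0.263] 0.03482824704165954
[-1.351  0.423  1.63   0.     1.089 -0.019] [ 147.855 -607.243  222.675] [-0.003  0.013 -0.018]
[-0.584  0.267  1.863 -0.     1.011  0.748] [ 439.187 -275.86   222.98 ] [ 0.01  -0.007  0.003]
[-1.031  0.42   1.723  0.765  1.566  0.263] [ 438.704 -291.903  310.037] [-0.009  0.012  0.013]
[-0.419  0.148  1.831 -0.36   1.102  1.585] [ 442.939 -290.902  312.929] [0.001 0.008 0.015]
[-0.234  0.416  1.656 -0.666  1.569  1.866] [ 443.918 -290.329  312.966] [ 0.016 -0.009 -0.013]
```

```bash
cat > fk.py <<'E'
from h import *
import json
from scipy.optimize import least_squares
P=[-.148,312.322,563.896,78.146,485.082,309.91,11.886]
LO=np.array([-3,-.9,.09,-1.31,.11,-2.54])+.03; HI=np.array([3,2.11,2.58,4.45,2.69,2.54])-.03
rz=lambda t:R.from_euler("z",t).as_matrix(); ry=lambda t:R.from_euler("y",t).as_matrix()
def fk(q):
    a1,d1,L2,a3,L3,d6,b=P
    A=rz(q[0]); p=A@[a1,b,d1]; A=A@ry(q[1]); p=p+A@[0,0,L2]
    A=A@ry(q[2]); p=p+A@[a3,0,L3]; A=A@rz(q[3])@ry(q[4]); p=p+A@[0,0,d6]
    return p,A@rz(q[5])@rz(np.pi/2)
def ik(p,Rm,seeds):
    best=None
    for s in seeds:
        r=least_squares(lambda q:np.r_[(fk(q)[0]-p)/100,R.from_matrix(fk(q)[1].T@Rm).as_rotvec()],np.clip(s,LO+.01,HI-.01),bounds=(LO,HI))
        if r.cost<1e-7: return r.x
    return None
def seeds(p):
    a=np.arctan2(p[1],p[0])
    return [[a,.3,1.8,r,1.2,w] for r in(0,1.2,-1,3.1,2.2) for w in(0,1.5,-1.5)]
def pose(g,s,a,flip,placed,back=0):
    """g grasp point, s stem heading (rad), tilt a; placed: stem up. TCP = g + (19-back)*z"""
    S=np.array([np.cos(s),np.sin(s),0]); Z=np.array([0,0,1.])
    z=np.cos(a)*S-np.sin(a)*Z if placed else -np.cos(a)*Z-np.sin(a)*S
    y=np.cross(Z,S)*flip; Rm=np.c_[np.cross(y,z),y,z]
    return np.array(g)+(19-back)*z,Rm
E
python3 - <<'E'
from fk import *
np.set_printoptions(precision=2,suppress=True)
carts=[(454,-346,-2.1),(568,-327,-1.96),(443,-178,-1.9),(564,-163,-1.78)]
th=.06; c,s=np.cos(th),np.sin(th)
spots=[(545+c*10-s*y,147+s*10+c*y) for y in(-75,-17,41,99)]
for a in(.4,.55,.7):
  for f in(1,-1):
    print("a",a,"flip",f)
    for x,y,h in carts:
        p,Rm=pose([x+24*np.cos(h),y+24*np.sin(h),18],h,a,f,False); print("  grasp",ik(p,Rm,seeds(p)))
    for h in(-1.57,-.8,0,.8,3.14,-2.3):
        o=[]
        for x,y in spots[::3]:
            p,Rm=pose([x,y,30],h,a,f,True); o.append(ik(p,Rm,seeds(p)))
        print("  place",h,*o)
E
```

```text
a 0.4 flip 1
  grasp [-0.9   0.75  1.77  0.51  0.84 -0.75]
  grasp [-0.74  0.83  1.57  0.47  0.95 -0.66]
  grasp [-0.68  0.67  1.99  0.59  0.71 -0.85]
  grasp [-0.53  0.76  1.75  0.52  0.84 -0.71]
  place -1.57 [ 0.53  1.03  1.6  -0.93  1.46  1.13] [ 0.74  1.1   1.35 -0.76  1.67  1.08]
  place -0.8 None None
  place 0 [0.2  1.04 2.33 3.33 1.39 1.62] [0.69 0.98 2.19 3.82 1.2  1.59]
  place 0.8 [-0.34  0.97  2.16  2.    1.17  1.58] [0.12 0.99 2.21 2.47 1.21 1.53]
  place 3.14 [0.07 1.18 1.12 0.08 2.01 1.63] [0.28 1.21 1.05 0.29 2.02 1.81]
  place -2.3 [ 0.34  1.14  1.25 -0.48  1.84  1.22] [ 0.54  1.21  1.05 -0.31  2.02  1.31]
a 0.4 flip -1
  grasp [-0.9   0.75  1.77  0.51  0.84  2.39]
  grasp [-0.74  0.83  1.57  0.47  0.95  2.48]
  grasp [-0.68  0.67  1.99  0.59  0.71  2.29]
  grasp [-0.53  0.76  1.75  0.52  0.84  2.43]
  place -1.57 [ 0.53  1.03  1.6  -0.93  1.46 -2.02] [ 0.74  1.1   1.35 -0.76  1.67 -2.07]
  place -0.8 None None
  place 0 [ 0.2   1.04  2.33  3.33  1.39 -1.52] [ 0.69  0.98  2.19  3.82  1.2  -1.55]
  place 0.8 [-0.34  0.97  2.16  2.    1.17 -1.56] [ 0.12  0.99  2.21  2
[... 2152 characters left out ...]
.32]
a 0.7 flip -1
  grasp [-1.01  0.85  1.69  0.7   1.09  2.17]
  grasp [-0.84  0.92  1.49  0.68  1.18  2.28]
  grasp [-0.81  0.78  1.92  0.76  0.97  2.04]
  grasp [-0.64  0.85  1.68  0.73  1.08  2.2 ]
  place -1.57 [ 0.47  0.89  1.69 -0.82  1.2  -2.11] [ 0.69  0.96  1.46 -0.64  1.4  -2.11]
  place -0.8 None [ 0.78  0.84  1.84 -1.21  0.96 -2.14]
  place 0 [ 0.18  0.8   2.3   3.33  0.83 -1.58] [ 0.62  0.79  2.17  3.87  0.73 -1.72]
  place 0.8 [-0.24  0.79  2.16  1.95  0.79 -1.35] [ 0.19  0.79  2.19  2.43  0.74 -1.43]
  place 3.14 [ 0.08  1.03  1.29  0.06  1.69 -1.51] [ 0.29  1.05  1.22  0.23  1.71 -1.34]
  place -2.3 [ 0.31  0.99  1.4  -0.4   1.56 -1.93] [ 0.52  1.05  1.22 -0.25  1.71 -1.82]
```

```bash
cat > plan.py <<'E'
from fk import *
VL=np.array([2.39,2.39,3.01,3.14,3.14,3.14])*.7*.125
def plan(wps,start=None,maxmm=40,maxdeg=8.5):
    """wps: list of (p,R,jaw[,maxmm]); prints rows in calls of 8"""
    o=ctrl.get_obs()
    p,Rm=(np.array(o["ee_pos"]),R.from_rotvec(o["orientation"])) if start is None else (np.array(start[0]),R.from_matrix(start[1]))
    q=np.array(o["qpos"]); rows=[]
    if start is not None: q=ik(p,Rm.as_matrix(),[q]+seeds(p))
    for w in wps:
        tp,tR,jaw=np.array(w[0]),R.from_matrix(w[1]),w[2]; mm=w[3] if len(w)>3 else maxmm
        p0,R0=p.copy(),Rm; rv=(R0.inv()*tR).as_rotvec()
        n=max(1,int(np.ceil(np.linalg.norm(tp-p0)/mm)),int(np.ceil(np.degrees(np.linalg.norm(rv))/maxdeg)))
        while True:
            p,Rm,qq,out,ok=p0.copy(),R0,q,[],1
            for i in range(1,n+1):
                f=i/n; gp=p0+f*(tp-p0); gR=R0*R.from_rotvec(rv*f)
                sh=np.round(Rm.inv().apply(gp-p)/50,2); tu=np.round((Rm.inv()*gR).as_rotvec()/(np.pi/2),2 if i<n else 3)
                p=p+Rm.apply(sh*50); Rm=Rm*R.from_rotvec(tu*np.pi/2); out.append([jaw,(sh+0).tolist(),(tu+0).tolist()])
                q2=ik(p,Rm.as_matrix(),[qq])
                if q2 is None: print("IK FAIL",p,qq.round(2)); ok=-1; break
                if np.any(abs(q2-qq)>VL*.95): ok=0; break
                qq=q2
            if ok: break
            n+=1
            if n>60: print("slow?",q2-qq); break
        q=qq; rows+=out
    for i in range(0,len(rows),8): print(str(rows[i:i+8]))
    print("n",len(rows),"end",p.round(1),"q",q.round(2)); return p,Rm.as_matrix()
def down(h):
    "tool down with tool y heading h"
    y=np.array([np.cos(h),np.sin(h),0]); z=np.array([0,0,-1.]); return np.c_[np.cross(y,z),y,z]
E
python3 - <<'E'
from plan import *
plan([([440,120,300],down(-np.pi/2),1)])
E
```

```text
[[1, [-0.32, -0.57, -0.36], [0.04, 0.03, -0.02]], [1, [-0.29, -0.59, -0.35], [0.04, 0.02, -0.02]], [1, [-0.26, -0.63, -0.31], [0.04, 0.03, -0.02]], [1, [-0.23, -0.65, -0.28], [0.03, 0.03, -0.02]], [1, [-0.19, -0.67, -0.26], [0.04, 0.02, -0.02]], [1, [-0.16, -0.7, -0.23], [0.04, 0.03, -0.02]], [1, [-0.14, -0.71, -0.18], [0.04, 0.03, -0.01]], [1, [-0.11, -0.72, -0.15], [0.04, 0.02, -0.02]]]
[[1, [-0.08, -0.74, -0.11], [0.04, 0.03, -0.02]], [1, [-0.06, -0.74, -0.06], [0.04, 0.03, -0.02]], [1, [-0.03, -0.74, -0.02], [0.036, 0.024, -0.022]]]
n 11 end [440.2 119.9 300.1] q [0.24 0.07 1.91 0.   1.16 1.81]
```

Request:
apply_moves([
  [1,[-0.32,-0.57,-0.36],[0.04,0.03,-0.02]],
  [1,[-0.29,-0.59,-0.35],[0.04,0.02,-0.02]],
  [1,[-0.26,-0.63,-0.31],[0.04,0.03,-0.02]],
  [1,[-0.23,-0.65,-0.28],[0.03,0.03,-0.02]],
  [1,[-0.19,-0.67,-0.26],[0.04,0.02,-0.02]],
  [1,[-0.16,-0.7,-0.23],[0.04,0.03,-0.02]],
  [1,[-0.14,-0.71,-0.18],[0.04,0.03,-0.01]],
  [1,[-0.11,-0.72,-0.15],[0.04,0.02,-0.02]],
])

```text
t: 7.48
ee_pos: [439.8, 9.4, 304.7]
orientation: [2.959, -0.143, -0.19]
ft_force: [0.5, -0.6, -0.1]
width: 87.6
grasp_force: 0.0
```

Request:
apply_moves([
  [1,[-0.08,-0.74,-0.11],[0.04,0.03,-0.02]],
  [1,[-0.06,-0.74,-0.06],[0.04,0.03,-0.02]],
  [1,[-0.03,-0.74,-0.02],[0.036,0.024,-0.022]],
  [1,[0,0,0],[0,0,0]],
])

```text
t: 7.98
ee_pos: [438.5, 121.0, 301.9]
orientation: [-3.135, -0.004, -0.005]
ft_force: [-0.5, -0.8, 0.5]
width: 87.9
grasp_force: 0.0
```

```bash
python3 - <<'E'
from h import *
np.set_printoptions(precision=2,suppress=True)
o=ctrl.get_obs(); print(o["t"],o["ee_pos"],o["orientation"])
p,K,V=shot("wrist"); cv2.imwrite("pics/tray1.png",p); np.savez("tray1.npz",K=K,V=V,p=p)
for l in("seam0","pen","stand","tray"):
    for d in ctrl.pinpoint(l,"wrist"): print(l,round(d["score"],2),np.round(d["xy"],1),atz(d["xy"],K,V,8)[:2])
E
```

```text
7.975 [438.51 120.97 301.95] [-3.13 -0.   -0.  ]
seam0 0.89 [275.6 133.8] [485.86 123.03]
seam0 0.87 [346.5 136.2] [482.93  28.16]
seam0 0.81 [348.3 101.4] [527.16  28.67]
seam0 0.78 [168.6 132.3] [487.52 266.28]
seam0 0.78 [311.9 134.2] [485.44  74.51]
seam0 0.77 [351.9  38. ] [601.42  29.14]
seam0 0.74 [348.2  70.6] [564.2   31.24]
seam0 0.73 [239.5 133. ] [486.8  171.32]
pen 0.71 [ 51.3 123.5] [498.62 421.81]
pen 0.47 [348.6  66.8] [568.64  31.03]
pen 0.19 [496.6 165.6] [ 444.01 -179.48]
stand 0.63 [ 52.8 120. ] [503.13 418.92]
tray 0.61 [254.1  84.1] [548.06 150.71]
```

View pics/tray1.png

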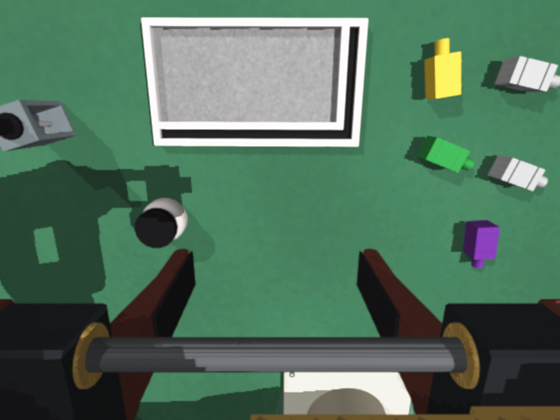

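```bash
cat > trayfit.py <<'E'
from h import *
from scipy.optimize import minimize
np.set_printoptions(precision=3,suppress=True)
D=np.load("tray1.npz"); K,V,p=D["K"],D["V"],D["p"]
roi=np.zeros(p.shape[:2],np.uint8); roi[5:160,130:385]=1
hs=cv2.cvtColor(p,cv2.COLOR_BGR2HSV); m=((hs[...,1]<60)&(hs[...,2]>200)).astype(np.uint8)*roi
c=max(cv2.findContours(m,0,2)[0],key=cv2.contourArea); M=np.zeros((840,1120),np.uint8); cv2.fillPoly(M,[cv2.convexHull(c)*2+1],1)
def tr(P,t): a=t[2]; return np.array([[np.cos(a),-np.sin(a),0],[np.sin(a),np.cos(a),0],[0,0,1]])@np.array(P,float)+[t[0],t[1],0]
def mk(t,z):
    u=proj(np.array([tr(q,t) for q in((-75,-135,z),(75,-135,z),(75,135,z),(-75,135,z))]),K,V); X=np.zeros_like(M); cv2.fillConvexPoly(X,((u+.5)*32).round().astype(np.int32),1,shift=4); return X
def f(t):
    X=mk(t,16); return -float((X&M).sum())/float((X|M).sum())
r=minimize(f,[548,150,.0],method="Nelder-Mead",options=dict(initial_simplex=[[548,150,0],[556,150,0],[548,158,0],[548,150,.08]],xatol=.05,fatol=1e-5))
print(r.x,r.fun); t=r.x; np.save("tray.npy",t)
# groove: dark pixels
g=((hs[...,2]<70)).astype(np.uint8)*mk(t,16)[::2,::2]; ys,xs=np.nonzero(g)
W=np.array([atz((x,y),K,V,8) for x,y in zip(xs,ys)]); a=t[2]; L=(W-[t[0],t[1],0])@np.array([[np.cos(a),-np.sin(a),0],[np.sin(a),np.cos(a),0],[0,0,1]])
A=L[(L[:,1]>-90)&(L[:,0]<-40)];B=L[(L[:,0]>-40)&(L[:,1]<-90)]
print("near leg x",A[:,0].min(),A[:,0].max(),np.median(A[:,0]),"slope",np.polyfit(A[:,1],A[:,0],1),"y",np.percentile(L[:,1],[.5,99.5]))
print("right leg y",np.median(B[:,1]),"slope",np.polyfit(B[:,0],B[:,1],1),"x",np.percentile(L[:,0],[.5,99.5]))
# corner triangulation w/ nothing else: seam detections in tray frame
E
python3 trayfit.py; python3 - <<'E'
import numpy as np
t=np.load('tray.npy');a=t[2]
for w in((485.86,123.03),(482.93,28.16),(527.16,28.67),(487.52,266.28),(485.44,74.5),(601.4,29.1),(564.2,31.2),(486.8,171.3)):
    d=np.array(w)-t[:2]; print(np.round([d[0]*np.cos(a)+d[1]*np.sin(a),-d[0]*np.sin(a)+d[1]*np.cos(a)],1))
E
```

```text
[546.45  148.602   0.001] -0.9934173100365705
near leg x -64.9908809917523 -55.64938326565246 -60.80861755455868 slope [  0.004 -60.401] y [-125.754  125.089]
right leg y -121.18813941671631 slope [  -0.003 -121.138] x [-64.938  64.781]
[-60.6 -25.5]
[ -63.6 -120.4]
[ -19.4 -119.9]
[-58.8 117.7]
[-61.1 -74. ]
[  54.8 -119.6]
[  17.6 -117.4]
[-59.6  22.8]
```

```bash
python3 - <<'E'
from plan import *
plan([([510,-240,270],down(0),.36)])
E
```

```text
[[0.36, [0.13, 0.65, 0.05], [0.0, 0.0, -0.09]], [0.36, [0.04, 0.67, 0.05], [0.0, 0.0, -0.09]], [0.36, [-0.06, 0.66, 0.06], [0.0, 0.0, -0.09]], [0.36, [-0.15, 0.65, 0.05], [0.0, 0.0, -0.09]], [0.36, [-0.24, 0.62, 0.05], [0.0, 0.0, -0.09]], [0.36, [-0.32, 0.58, 0.05], [0.0, 0.0, -0.1]], [0.36, [-0.41, 0.53, 0.06], [0.0, 0.0, -0.09]], [0.36, [-0.48, 0.46, 0.05], [0.0, 0.0, -0.09]]]
[[0.36, [-0.54, 0.39, 0.05], [0.0, 0.0, -0.09]], [0.36, [-0.59, 0.3, 0.05], [0.0, 0.0, -0.09]], [0.36, [-0.63, 0.22, 0.05], [0.0, -0.004, -0.091]]]
n 11 end [ 509.8 -239.9  270.2] q [-0.46  0.28  1.72  0.    1.14 -0.46]
```

Request:
apply_moves([
  [0.36,[0.13,0.65,0.05],[0.0,0.0,-0.09]],
  [0.36,[0.04,0.67,0.05],[0.0,0.0,-0.09]],
  [0.36,[-0.06,0.66,0.06],[0.0,0.0,-0.09]],
  [0.36,[-0.15,0.65,0.05],[0.0,0.0,-0.09]],
  [0.36,[-0.24,0.62,0.05],[0.0,0.0,-0.09]],
  [0.36,[-0.32,0.58,0.05],[0.0,0.0,-0.1]],
  [0.36,[-0.41,0.53,0.06],[0.0,0.0,-0.09]],
  [0.36,[-0.48,0.46,0.05],[0.0,0.0,-0.09]],
])

```text
t: 9.22
ee_pos: [490.4, -143.5, 277.7]
orientation: [-2.633, -1.704, -0.006]
ft_force: [0.5, 1.1, -0.1]
width: 59.7
grasp_force: 0.0
```

Request:
apply_moves([
  [0.36,[-0.54,0.39,0.05],[0.0,0.0,-0.09]],
  [0.36,[-0.59,0.3,0.05],[0.0,0.0,-0.09]],
  [0.36,[-0.63,0.22,0.05],[0.0,-0.004,-0.091]],
  [0.36,[0,0,0],[0,0,0]],
])

```text
t: 9.72
ee_pos: [509.4, -241.6, 269.1]
orientation: [-2.224, -2.218, -0.0]
ft_force: [0.0, 0.8, -0.8]
width: 59.6
grasp_force: 0.0
```

```bash
cat > pick.py <<'E'
"python3 pick.py near_x near_y tray_y : look, fit, plan grasp + place"
from plan import *
from cart import run
import sys
U,W,A=24,-6,.7
S3=lambda h:np.array([np.cos(h),np.sin(h),0]); Z=np.array([0,0,1.])
def tcp(foot,h,placed,a=A):
    s=S3(h); z=np.cos(a)*s-np.sin(a)*Z if placed else -np.cos(a)*Z-np.sin(a)*s
    y=np.cross(Z,s); Rm=np.c_[np.cross(y,z),y,z]
    return (np.array(foot)+(U*Z-W*s if placed else U*s+W*Z)),Rm
if __name__=="__main__":
    np.set_printoptions(precision=3,suppress=True)
    nx,ny,ty=map(float,sys.argv[1:4])
    o=ctrl.get_obs(); print("t",o["t"],o["ee_pos"])
    out,p=run(); out=sorted(out,key=lambda r:np.hypot(r[0]-nx,r[1]-ny)); x,y,h=out[0]; print("chosen",x,y,h)
    g,Rg=tcp([x,y,15],h,False)
    print("GRASP"); pz=Rg[:,2]
    e=plan([(g-70*pz,Rg,.36),(g,Rg,.36,20)])
    t=np.load("tray.npy"); hp=-1.8; tx=12
    f=np.array([t[0]+tx*np.cos(t[2])-ty*np.sin(t[2]),t[1]+tx*np.sin(t[2])+ty*np.cos(t[2]),4.])
    q,Rq=tcp(f,hp,True); up=np.array([0,0,1.])
    print("PLACE to 2 mm over floor"); e=plan([(e[0]+90*up,e[1],-1,30),(q+62*up,Rq,-1),(q+2*up,Rq,-1,20)],start=e)
    print("RETREAT (jaw open) then view"); plan([(q+2*up-90*Rq[:,2],Rq,.1,25)],start=e)
E
python3 pick.py 564 -163 -80
```

```text
t 9.725 [ 509.351 -241.636  269.147]
score 0.91 IoU 0.945 foot [ 564.2 -162.9] yaw -1.774 px 1320 bbox [304. 107. 335. 166.]
score 0.8 IoU 0.658 foot [ 450.9 -347.9] yaw -1.879 px 702 bbox [217. 246. 243. 292.]
score 0.73 IoU 0.922 foot [ 569.3 -328. ] yaw -1.962 px 1129 bbox [297. 234. 336. 282.]
score 0.7 IoU 0.945 foot [ 444.1 -177.6] yaw -1.884 px 1321 bbox [200. 115. 237. 179.]
chosen 564.2233264786074 -162.88939622122433 -1.7737934251232108
GRASP
[[0.36, [0.03, 0.14, 0.69], [-0.01, 0.07, 0.02]], [0.36, [-0.04, 0.13, 0.69], [0.0, 0.08, 0.02]], [0.36, [-0.13, 0.13, 0.68], [-0.01, 0.07, 0.02]], [0.36, [-0.19, 0.12, 0.66], [-0.01, 0.08, 0.02]], [0.36, [-0.28, 0.12, 0.64], [-0.01, 0.07, 0.02]], [0.36, [-0.33, 0.12, 0.61], [-0.006, 0.073, 0.022]], [0.36, [0.0, 0.0, 0.35], [0.0, 0.0, 0.0]], [0.36, [0.0, 0.0, 0.35], [0.0, 0.0, 0.0]]]
[[0.36, [0.0, 0.0, 0.35], [0.0, 0.0, 0.0]], [0.36, [0.0, 0.0, 0.35], [0.001, 0.0, 0.0]]]
n 10 end [ 559.4 -186.1    8.9] q [-0.65  0.85  1.67  0.71  1.1  -0.93]
PLACE to 2 mm over floor
[[-1, [0.39, 0.0, -0.46], [0.0, 0.0, 0.0]], [-1, [0.38, 0.0, -0.46], [
[... 383 characters left out ...]
-1, [0.4, -0.09, -0.07], [0.0, -0.09, 0.0]], [-1, [0.38, -0.1, -0.13], [0.0, -0.08, 0.0]], [-1, [0.37, -0.09, -0.17], [0.0, -0.08, 0.0]], [-1, [0.34, -0.09, -0.22], [0.0, -0.09, 0.01]], [-1, [0.31, -0.1, -0.26], [0.002, -0.08, -0.003]], [-1, [0.3, 0.0, 0.26], [0.0, 0.0, 0.0]]]
[[-1, [0.31, 0.0, 0.26], [0.0, 0.0, 0.0]], [-1, [0.3, 0.0, 0.25], [0.0, 0.0, 0.0]]]
n 18 end [557.3  62.8  30.3] q [ 0.43  0.9   1.58 -0.67  1.35  1.05]
RETREAT (jaw open) then view
[[0.1, [0.0, 0.0, -0.45], [0.0, 0.0, 0.0]], [0.1, [0.0, 0.0, -0.45], [0.0, 0.0, 0.0]], [0.1, [0.0, 0.0, -0.45], [0.0, 0.0, 0.0]], [0.1, [0.0, 0.0, -0.45], [0.0, 0.0, 0.0]]]
n 4 end [573.  129.8  88.2] q [ 0.51  0.86  1.48 -0.61  1.5   1.  ]
```

Request:
apply_moves([
  [0.36,[0.03,0.14,0.69],[-0.01,0.07,0.02]],
  [0.36,[-0.04,0.13,0.69],[0.0,0.08,0.02]],
  [0.36,[-0.13,0.13,0.68],[-0.01,0.07,0.02]],
  [0.36,[-0.19,0.12,0.66],[-0.01,0.08,0.02]],
  [0.36,[-0.28,0.12,0.64],[-0.01,0.07,0.02]],
  [0.36,[-0.33,0.12,0.61],[-0.006,0.073,0.022]],
  [0.36,[0.0,0.0,0.35],[0.0,0.0,0.0]],
  [0.36,[0.0,0.0,0.35],[0.0,0.0,0.0]],
])

```text
t: 10.82
ee_pos: [555.7, -206.7, 36.1]
orientation: [-2.016, -1.649, -0.735]
ft_force: [0.4, 0.2, 0.4]
width: 59.7
grasp_force: 0.0
```

Request:
apply_moves([
  [0.36,[0.0,0.0,0.35],[0.0,0.0,0.0]],
  [0.36,[0.0,0.0,0.34],[0.0,0.0,0.0]],
  [0.36,[0,0,0],[0,0,0]],
  [-1,[0,0,0],[0,0,0]],
  [-1,[0,0,0],[0,0,0]],
  [-1,[0,0,0],[0,0,0]],
  [-1,[0,0,0],[0,0,0]],
])

```text
t: 11.7
ee_pos: [560.0, -186.7, 10.0]
orientation: [-2.016, -1.648, -0.737]
ft_force: [-0.2, -0.7, 1.7]
width: 30.1
grasp_force: 30.0
```

Gripped at 30.1 mm. Now I'll place it.

Request:
apply_moves([
  [-1,[0.39,0.0,-0.46],[0.0,0.0,0.0]],
  [-1,[0.38,0.0,-0.46],[0.0,0.0,0.0]],
  [-1,[0.39,0.0,-0.46],[0.0,0.0,0.0]],
  [-1,[0.3,-0.09,0.27],[0.0,-0.08,0.0]],
  [-1,[0.33,-0.08,0.24],[0.0,-0.09,0.0]],
  [-1,[0.36,-0.09,0.18],[0.0,-0.08,0.0]],
  [-1,[0.39,-0.09,0.14],[0.0,-0.08,0.01]],
  [-1,[0.39,-0.09,0.08],[0.0,-0.09,0.0]],
])

```text
t: 12.7
ee_pos: [558.7, -82.4, 96.6]
orientation: [-2.431, -1.953, -0.042]
ft_force: [1.0, -0.5, -1.5]
width: 29.8
grasp_force: 30.0
```

Request:
apply_moves([
  [-1,[0.4,-0.1,0.04],[0.0,-0.08,0.0]],
  [-1,[0.41,-0.09,-0.02],[0.0,-0.08,0.0]],
  [-1,[0.4,-0.09,-0.07],[0.0,-0.09,0.0]],
  [-1,[0.38,-0.1,-0.13],[0.0,-0.08,0.0]],
  [-1,[0.37,-0.09,-0.17],[0.0,-0.08,0.0]],
  [-1,[0.34,-0.09,-0.22],[0.0,-0.09,0.01]],
  [-1,[0.31,-0.1,-0.26],[0.002,-0.08,-0.003]],
  [-1,[0.3,0.0,0.26],[0.0,0.0,0.0]],
])

```text
t: 13.7
ee_pos: [557.6, 65.2, 69.0]
orientation: [1.916, 1.528, -0.89]
ft_force: [0.1, 0.6, -1.9]
width: 29.8
grasp_force: 30.0
```

Request:
apply_moves([
  [-1,[0.31,0.0,0.26],[0.0,0.0,0.0]],
  [-1,[0.24,0.0,0.2],[0.0,0.0,0.0]],
  [-1,[0,0,0],[0,0,0]],
  [-1,[0,0,0],[0,0,0]],
])

```text
t: 14.2
ee_pos: [557.4, 62.1, 35.2]
orientation: [1.92, 1.524, -0.892]
ft_force: [0.3, 1.0, -1.7]
width: 29.8
grasp_force: 30.0
```

```bash
python3 - <<'E'
from h import *
from pick import *
o=ctrl.get_obs(); print(np.round(o["ee_pos"],1),o["width"],np.round(o["ft_force"],1)); Rm=R.from_rotvec(o["orientation"]).as_matrix()
s=np.cross(Rm[:,1],[0,0,1]); print("roll tooly z",Rm[2,1],"pitch",np.arcsin(-Rm[2,2]))
p,K,V=shot("side"); cv2.imwrite("pics/sd1.png",cv2.resize(p[140:320,180:420],None,fx=2.5,fy=2.5,interpolation=3))
E
```

```text
[557.4  62.1  35.2] 29.81874429755478 [ 0.3  1.  -1.7]
roll tooly z 0.002326540407280142 pitch 0.6996870516506952
```

View pics/sd1.png

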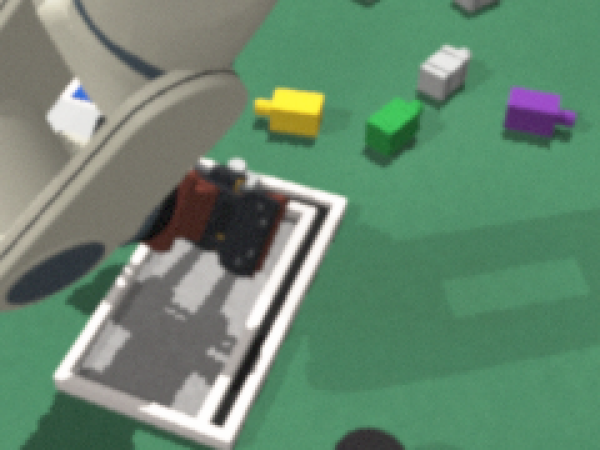

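Request:
apply_moves([
  [-1,[0.04,0.0,0.03],[0.0,0.0,0.0]],
  [-1,[0.04,0.0,0.03],[0.0,0.0,0.0]],
  [-1,[0,0,0],[0,0,0]],
  [-1,[0,0,0],[0,0,0]],
])

```text
t: 14.75
ee_pos: [557.2, 63.0, 29.7]
orientation: [1.919, 1.525, -0.892]
ft_force: [0.2, -0.2, -0.4]
width: 29.8
grasp_force: 30.0
```

Request:
apply_moves([
  [-1,[0.01,0.0,0.01],[0.0,0.0,0.0]],
  [-1,[0,0,0],[0,0,0]],
  [-1,[0,0,0],[0,0,0]],
])

```text
t: 15.12
ee_pos: [557.2, 62.9, 29.1]
orientation: [1.919, 1.525, -0.892]
ft_force: [0.4, 0.3, -0.5]
width: 30.0
grasp_force: 30.0
```

Request:
apply_moves([
  [-1,[0.01,0.0,0.01],[0.0,0.0,0.0]],
  [-1,[0,0,0],[0,0,0]],
  [-1,[0,0,0],[0,0,0]],
])

```text
t: 15.5
ee_pos: [557.3, 62.9, 29.1]
orientation: [1.919, 1.524, -0.892]
ft_force: [-0.3, 2.0, 5.3]
width: 29.8
grasp_force: 30.0
```

Request:
apply_moves([
  [0.0,[0,0,0],[0,0,0]],
  [0.0,[0,0,0],[0,0,0]],
  [0.0,[0,0,-0.3],[0,0,0]],
  [0.0,[0,0,-0.45],[0,0,0]],
  [0.0,[0,0,-0.45],[0,0,0]],
  [0.0,[0,0,-0.45],[0,0,0]],
  [0.0,[0,0,-0.45],[0,0,0]],
])

```text
t: 16.38
ee_pos: [575.7, 143.1, 97.5]
orientation: [1.919, 1.526, -0.89]
ft_force: [-0.5, 0.2, 0.7]
width: 44.0
grasp_force: 0.0
```

```bash
python3 - <<'E'
from plan import *
o=ctrl.get_obs(); p=np.array(o["ee_pos"])
p0,K,V=shot("side"); cv2.imwrite("pics/sd2.png",cv2.resize(p0[140:320,180:420],None,fx=2.5,fy=2.5,interpolation=3))
plan([(p+[0,0,60],R.from_rotvec(o["orientation"]).as_matrix(),.36),([510,-240,270],down(0),.36)])
E
```

```text
[[0.36, [-0.46, -0.01, -0.36], [0.0, 0.0, 0.0]], [0.36, [-0.46, 0.0, -0.35], [0.002, -0.002, -0.001]], [0.36, [-0.61, 0.04, 0.41], [-0.01, 0.05, -0.01]], [0.36, [-0.64, 0.02, 0.36], [0.0, 0.05, -0.01]], [0.36, [-0.67, 0.02, 0.3], [-0.01, 0.05, -0.02]], [0.36, [-0.69, -0.01, 0.26], [0.0, 0.05, -0.01]], [0.36, [-0.71, -0.03, 0.2], [-0.01, 0.05, -0.01]], [0.36, [-0.72, -0.03, 0.14], [0.0, 0.05, -0.01]]]
[[0.36, [-0.73, -0.05, 0.08], [-0.01, 0.05, -0.02]], [0.36, [-0.73, -0.07, 0.03], [0.0, 0.05, -0.01]], [0.36, [-0.73, -0.09, -0.03], [-0.01, 0.05, -0.01]], [0.36, [-0.73, -0.09, -0.09], [-0.01, 0.05, -0.01]], [0.36, [-0.71, -0.1, -0.14], [-0.001, 0.052, -0.015]]]
n 13 end [ 510.2 -240.   269.8] q [-0.46  0.28  1.72 -0.    1.14 -0.46]
```

View pics/sd2.png

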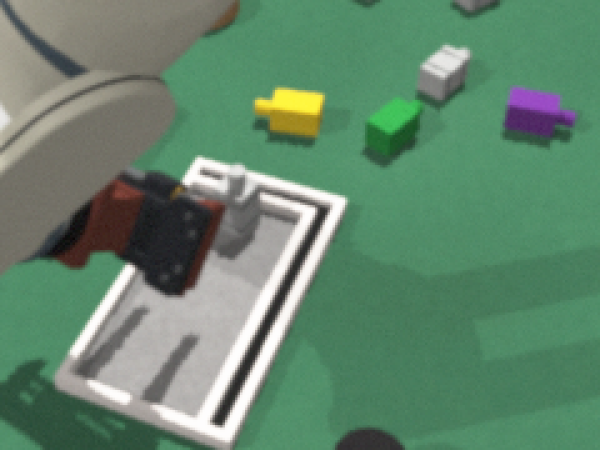

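The first cartridge stands upright in the well at about (240,205) in this crop. On to the next one.

Request:
apply_moves([
  [0.36,[-0.46,-0.01,-0.36],[0.0,0.0,0.0]],
  [0.36,[-0.46,0.0,-0.35],[0.002,-0.002,-0.001]],
  [0.36,[-0.61,0.04,0.41],[-0.01,0.05,-0.01]],
  [0.36,[-0.64,0.02,0.36],[0.0,0.05,-0.01]],
  [0.36,[-0.67,0.02,0.3],[-0.01,0.05,-0.02]],
  [0.36,[-0.69,-0.01,0.26],[0.0,0.05,-0.01]],
  [0.36,[-0.71,-0.03,0.2],[-0.01,0.05,-0.01]],
  [0.36,[-0.72,-0.03,0.14],[0.0,0.05,-0.01]],
])

```text
t: 17.42
ee_pos: [537.8, -70.8, 217.9]
orientation: [2.126, 1.914, -0.459]
ft_force: [0.5, -0.3, -0.4]
width: 59.6
grasp_force: 0.0
```

Request:
apply_moves([
  [0.36,[-0.73,-0.05,0.08],[-0.01,0.05,-0.02]],
  [0.36,[-0.73,-0.07,0.03],[0.0,0.05,-0.01]],
  [0.36,[-0.73,-0.09,-0.03],[-0.01,0.05,-0.01]],
  [0.36,[-0.73,-0.09,-0.09],[-0.01,0.05,-0.01]],
  [0.36,[-0.71,-0.1,-0.14],[-0.001,0.052,-0.015]],
  [0.36,[0,0,0],[0,0,0]],
])

```text
t: 18.18
ee_pos: [507.9, -247.1, 270.0]
orientation: [2.227, 2.213, -0.007]
ft_force: [-0.4, -0.2, -1.1]
width: 59.8
grasp_force: 0.0
```

```bash
sed -i 's/U,W,A=24,-6,.7/U,W,A=24,-5,.7/' pick.py; python3 pick.py 444 -178 -36
```

```text
t 18.175 [ 507.903 -247.147  270.015]
score 0.95 IoU 0.961 foot [ 443.9 -178.1] yaw -1.889 px 1420 bbox [198. 112. 237. 174.]
score 0.75 IoU 0.953 foot [ 568.9 -327.8] yaw -1.97 px 1213 bbox [300. 227. 340. 278.]
score 0.65 IoU 0.73 foot [ 453.1 -344.7] yaw -1.912 px 824 bbox [220. 241. 245. 288.]
chosen 443.86940387206425 -178.1427743686022 -1.8892328626099744
GRASP
[[0.36, [0.0, -0.28, 0.68], [-0.01, 0.07, 0.03]], [0.36, [-0.08, -0.29, 0.68], [-0.01, 0.08, 0.03]], [0.36, [-0.19, -0.3, 0.65], [-0.02, 0.07, 0.03]], [0.36, [-0.27, -0.3, 0.62], [-0.01, 0.08, 0.04]], [0.36, [-0.36, -0.29, 0.58], [-0.01, 0.07, 0.03]], [0.36, [-0.43, -0.29, 0.53], [-0.013, 0.075, 0.031]], [0.36, [0.0, 0.0, 0.35], [0.0, 0.0, 0.0]], [0.36, [0.0, 0.0, 0.35], [0.0, 0.0, 0.0]]]
[[0.36, [0.0, 0.0, 0.35], [0.0, 0.0, 0.0]], [0.36, [0.0, 0.0, 0.35], [0.0, 0.0, 0.0]]]
n 10 end [ 436.3 -200.7   10. ] q [-0.83  0.77  1.91  0.73  1.   -1.09]
PLACE to 2 mm over floor
[[-1, [0.39, 0.0, -0.46], [0.0, 0.0, 0.0]], [-1, [0.38, 0.0, -0.46], [0.0, 0.0, 0.0]], [-1, [0.39, 0.0, -0.46], [0.0, 0.0, 0.0]], [-1, [0.35, 0.03, 0.32],
[... 440 characters left out ...]
1, [0.44, 0.05, -0.18], [-0.01, -0.08, -0.01]], [-1, [0.41, 0.07, -0.23], [0.0, -0.07, 0.0]], [-1, [0.38, 0.06, -0.27], [0.0, -0.07, -0.01]]]
[[-1, [0.35, 0.07, -0.31], [0.004, -0.069, -0.002]], [-1, [0.23, 0.0, 0.19], [0.0, 0.0, 0.0]], [-1, [0.23, 0.0, 0.2], [0.0, 0.0, 0.0]], [-1, [0.23, 0.0, 0.19], [0.0, 0.0, 0.0]], [-1, [0.23, 0.0, 0.19], [0.0, 0.0, 0.0]]]
n 21 end [557.3 108.   30.1] q [ 0.49  0.92  1.53 -0.62  1.39  1.06]
RETREAT (jaw open) then view
[[0.1, [0.0, 0.0, -0.45], [0.0, 0.0, 0.0]], [0.1, [0.0, 0.0, -0.45], [0.0, 0.0, 0.0]], [0.1, [0.0, 0.0, -0.45], [0.0, 0.0, 0.0]], [0.1, [0.0, 0.0, -0.45], [0.0, 0.0, 0.0]]]
n 4 end [572.9 175.   88.1] q [ 0.56  0.89  1.41 -0.57  1.55  1.02]
```

Request:
apply_moves([
  [0.36,[0.0,-0.28,0.68],[-0.01,0.07,0.03]],
  [0.36,[-0.08,-0.29,0.68],[-0.01,0.08,0.03]],
  [0.36,[-0.19,-0.3,0.65],[-0.02,0.07,0.03]],
  [0.36,[-0.27,-0.3,0.62],[-0.01,0.08,0.04]],
  [0.36,[-0.36,-0.29,0.58],[-0.01,0.07,0.03]],
  [0.36,[-0.43,-0.29,0.53],[-0.013,0.075,0.031]],
  [0.36,[0.0,0.0,0.35],[0.0,0.0,0.0]],
  [0.36,[0.0,0.0,0.35],[0.0,0.0,0.0]],
])

```text
t: 19.27
ee_pos: [430.3, -220.2, 35.9]
orientation: [-2.124, -1.541, -0.774]
ft_force: [-0.1, -0.3, 0.7]
width: 59.8
grasp_force: 0.0
```

Request:
apply_moves([
  [0.36,[0.0,0.0,0.35],[0.0,0.0,0.0]],
  [0.36,[0.0,0.0,0.35],[0.0,0.0,0.0]],
  [0.36,[0,0,0],[0,0,0]],
  [-1,[0,0,0],[0,0,0]],
  [-1,[0,0,0],[0,0,0]],
  [-1,[0,0,0],[0,0,0]],
  [-1,[0,0,0],[0,0,0]],
])

```text
t: 20.15
ee_pos: [436.8, -200.9, 9.7]
orientation: [-2.126, -1.539, -0.776]
ft_force: [0.0, -1.6, 2.8]
width: 30.0
grasp_force: 30.0
```

Request:
apply_moves([
  [-1,[0.39,0.0,-0.46],[0.0,0.0,0.0]],
  [-1,[0.38,0.0,-0.46],[0.0,0.0,0.0]],
  [-1,[0.39,0.0,-0.46],[0.0,0.0,0.0]],
  [-1,[0.39,0.0,-0.46],[0.0,0.0,0.0]],
  [-1,[0.35,0.03,0.32],[0.0,-0.07,0.0]],
  [-1,[0.39,0.02,0.27],[0.0,-0.07,-0.01]],
  [-1,[0.41,0.03,0.23],[0.0,-0.07,0.0]],
  [-1,[0.43,0.04,0.19],[0.0,-0.08,-0.01]],
])

```text
t: 21.15
ee_pos: [471.1, -112.1, 126.8]
orientation: [-2.398, -1.791, -0.302]
ft_force: [-0.5, 0.4, -1.6]
width: 29.7
grasp_force: 30.0
```

Request:
apply_moves([
  [-1,[0.46,0.04,0.13],[0.0,-0.07,0.0]],
  [-1,[0.46,0.04,0.07],[0.0,-0.07,-0.01]],
  [-1,[0.47,0.04,0.03],[0.0,-0.07,0.0]],
  [-1,[0.47,0.05,-0.03],[0.0,-0.07,0.0]],
  [-1,[0.47,0.05,-0.07],[0.0,-0.07,-0.01]],
  [-1,[0.45,0.05,-0.13],[0.0,-0.07,0.0]],
  [-1,[0.44,0.05,-0.18],[-0.01,-0.08,-0.01]],
  [-1,[0.41,0.07,-0.23],[0.0,-0.07,0.0]],
])

```text
t: 22.15
ee_pos: [540.0, 65.4, 121.3]
orientation: [2.078, 1.628, -0.691]
ft_force: [0.1, -0.3, -1.7]
width: 30.0
grasp_force: 30.0
```

Request:
apply_moves([
  [-1,[0.38,0.06,-0.27],[0.0,-0.07,-0.01]],
  [-1,[0.35,0.07,-0.31],[0.004,-0.069,-0.002]],
  [-1,[0.23,0.0,0.19],[0.0,0.0,0.0]],
  [-1,[0.23,0.0,0.2],[0.0,0.0,0.0]],
  [-1,[0,0,0],[0,0,0]],
  [-1,[0,0,0],[0,0,0]],
])

```text
t: 22.9
ee_pos: [557.0, 107.3, 90.2]
orientation: [1.922, 1.527, -0.893]
ft_force: [0.4, -0.6, -2.3]
width: 29.5
grasp_force: 30.0
```

```bash
cat > fin.py <<'E'
"final descent for tray_y, then lift/retreat"
from pick import *
ty=float(sys.argv[1]); hp=float(sys.argv[2]) if len(sys.argv)>2 else -1.8
o=ctrl.get_obs(); print("t",o["t"],np.round(o["ee_pos"],1),o["width"])
t=np.load("tray.npy"); f=np.array([t[0]+12-ty*np.sin(t[2]),t[1]+ty,4.]); q,Rq=tcp(f,hp,True); q=q+[0,0,2]
Rm=R.from_rotvec(o["orientation"]).as_matrix(); print("err",np.round(np.array(o["ee_pos"])-q,1),"tilt",(R.from_matrix(Rq.T@Rm).as_rotvec()).round(3))
plan([(q,Rq,-1,15)])
E
python3 fin.py -36
```

```text
t 22.9 [557.  107.3  90.2] 29.467566722687565
err [-0.4 -0.4 60.2] tilt [-0.     0.002 -0.001]
[[-1, [0.19, 0.0, 0.15], [0.0, 0.0, 0.0]], [-1, [0.18, 0.0, 0.16], [0.0, 0.0, 0.0]], [-1, [0.19, 0.0, 0.15], [0.0, 0.0, 0.0]], [-1, [0.18, 0.01, 0.16], [0.0, 0.0, 0.0]], [-1, [0.19, 0.0, 0.15], [0.0, -0.001, 0.001]]]
n 5 end [557.6 107.8  29.8] q [ 0.49  0.92  1.53 -0.63  1.39  1.06]
```

Request:
apply_moves([
  [-1,[0.19,0.0,0.15],[0.0,0.0,0.0]],
  [-1,[0.18,0.0,0.16],[0.0,0.0,0.0]],
  [-1,[0.19,0.0,0.15],[0.0,0.0,0.0]],
  [-1,[0.18,0.01,0.16],[0.0,0.0,0.0]],
  [-1,[0.19,0.0,0.15],[0.0,0.0,0.0]],
  [-1,[0,0,0],[0,0,0]],
  [-1,[0,0,0],[0,0,0]],
])

```text
t: 23.78
ee_pos: [557.5, 108.7, 28.9]
orientation: [1.92, 1.528, -0.893]
ft_force: [1.0, 0.1, -1.7]
width: 30.2
grasp_force: 30.0
```

Request:
apply_moves([
  [-1,[0.01,0.0,0.01],[0.0,0.0,0.0]],
  [-1,[0,0,0],[0,0,0]],
  [-1,[0,0,0],[0,0,0]],
])

```text
t: 24.15
ee_pos: [557.6, 108.6, 28.6]
orientation: [1.921, 1.528, -0.893]
ft_force: [0.3, 0.5, -2.2]
width: 29.8
grasp_force: 30.0
```

Request:
apply_moves([
  [-1,[0.01,0.0,0.01],[0.0,0.0,0.0]],
  [-1,[0,0,0],[0,0,0]],
  [-1,[0,0,0],[0,0,0]],
])

```text
t: 24.52
ee_pos: [557.6, 108.7, 28.2]
orientation: [1.92, 1.528, -0.893]
ft_force: [-0.5, 1.2, 1.4]
width: 29.9
grasp_force: 30.0
```

Request:
apply_moves([
  [0.0,[0,0,0],[0,0,0]],
  [0.0,[0,0,0],[0,0,0]],
  [0.0,[0,0,-0.3],[0,0,0]],
  [0.0,[0,0,-0.45],[0,0,0]],
  [0.0,[0,0,-0.45],[0,0,0]],
  [0.0,[0,0,-0.45],[0,0,0]],
  [0.0,[0,0,-0.45],[0,0,0]],
  [0.0,[0,0,0],[0,0,0]],
])

```text
t: 25.52
ee_pos: [577.0, 189.3, 97.5]
orientation: [1.921, 1.529, -0.886]
ft_force: [-0.5, 0.2, 0.4]
width: 43.4
grasp_force: 0.0
```

Request:
apply_moves([
  [0.36,[-0.46,0,-0.36],[0,0,0]],
  [0.36,[-0.46,0,-0.36],[0,0,0]],
  [0.36,[0,0,0],[0,0,0]],
  [0.36,[0,0,0],[0,0,0]],
])

```text
t: 26.02
ee_pos: [574.7, 184.4, 153.2]
orientation: [1.92, 1.528, -0.894]
ft_force: [-0.2, -0.3, -0.0]
width: 59.4
grasp_force: 0.0
```

```bash
python3 - <<'E'
from plan import *
plan([([510,-410,270],down(0),.36)])
E
```

```text
[[0.36, [-0.59, 0.09, 0.47], [0.0, 0.03, -0.01]], [0.36, [-0.61, 0.08, 0.45], [-0.01, 0.04, -0.01]], [0.36, [-0.64, 0.06, 0.4], [0.0, 0.03, -0.01]], [0.36, [-0.67, 0.05, 0.38], [-0.01, 0.04, 0.0]], [0.36, [-0.68, 0.05, 0.33], [0.0, 0.03, -0.01]], [0.36, [-0.7, 0.03, 0.3], [0.0, 0.04, -0.01]], [0.36, [-0.71, 0.03, 0.26], [-0.01, 0.03, -0.01]], [0.36, [-0.73, 0.01, 0.23], [0.0, 0.04, -0.01]]]
[[0.36, [-0.74, -0.01, 0.17], [-0.01, 0.03, -0.01]], [0.36, [-0.75, -0.01, 0.14], [0.0, 0.03, 0.0]], [0.36, [-0.75, -0.02, 0.11], [0.0, 0.04, -0.01]], [0.36, [-0.76, -0.03, 0.06], [-0.01, 0.03, -0.01]], [0.36, [-0.76, -0.04, 0.02], [0.0, 0.04, -0.01]], [0.36, [-0.76, -0.05, -0.02], [-0.01, 0.03, -0.01]], [0.36, [-0.76, -0.06, -0.06], [0.0, 0.04, -0.01]], [0.36, [-0.75, -0.08, -0.11], [-0.004, 0.031, -0.005]]]
n 16 end [ 510.  -410.2  269.8] q [-0.7   0.42  1.52 -0.    1.2  -0.7 ]
```

Request:
apply_moves([
  [0.36,[-0.59,0.09,0.47],[0.0,0.03,-0.01]],
  [0.36,[-0.61,0.08,0.45],[-0.01,0.04,-0.01]],
  [0.36,[-0.64,0.06,0.4],[0.0,0.03,-0.01]],
  [0.36,[-0.67,0.05,0.38],[-0.01,0.04,0.0]],
  [0.36,[-0.68,0.05,0.33],[0.0,0.03,-0.01]],
  [0.36,[-0.7,0.03,0.3],[0.0,0.04,-0.01]],
  [0.36,[-0.71,0.03,0.26],[-0.01,0.03,-0.01]],
  [0.36,[-0.73,0.01,0.23],[0.0,0.04,-0.01]],
])

```text
t: 27.02
ee_pos: [541.9, -113.6, 210.9]
orientation: [2.11, 1.902, -0.488]
ft_force: [0.0, 0.5, 0.5]
width: 59.8
grasp_force: 0.0
```

Request:
apply_moves([
  [0.36,[-0.74,-0.01,0.17],[-0.01,0.03,-0.01]],
  [0.36,[-0.75,-0.01,0.14],[0.0,0.03,0.0]],
  [0.36,[-0.75,-0.02,0.11],[0.0,0.04,-0.01]],
  [0.36,[-0.76,-0.03,0.06],[-0.01,0.03,-0.01]],
  [0.36,[-0.76,-0.04,0.02],[0.0,0.04,-0.01]],
  [0.36,[-0.76,-0.05,-0.02],[-0.01,0.03,-0.01]],
  [0.36,[-0.76,-0.06,-0.06],[0.0,0.04,-0.01]],
  [0.36,[-0.75,-0.08,-0.11],[-0.004,0.031,-0.005]],
])

```text
t: 28.02
ee_pos: [509.7, -410.9, 269.0]
orientation: [-2.219, -2.219, -0.003]
ft_force: [-0.1, 0.2, -0.2]
width: 59.6
grasp_force: 0.0
```

Request:
apply_moves([
  [0.36,[0,0,0],[0,0,0]],
  [0.36,[0,0,0],[0,0,0]],
])

```text
t: 28.28
ee_pos: [509.8, -409.1, 268.8]
orientation: [-2.22, -2.219, -0.0]
ft_force: [0.4, 0.1, -0.2]
width: 59.8
grasp_force: 0.0
```

```bash
sed -i 's/(e\[0\]+90\*up,e\[1\],-1,30),(q+62\*up,Rq,-1),(q+2\*up,Rq,-1,20)/(e[0]+120*up,e[1],-1,38),(q+95*up,Rq,-1),(q+55*up,Rq,-1,20)/; s/^    print("RETREAT.*$//' pick.py; python3 pick.py 569 -328 8
```

```text
t 28.275 [ 509.806 -409.122  268.756]
score 0.89 IoU 0.948 foot [ 568.8 -327.4] yaw -1.969 px 1372 bbox [299. 106. 340. 165.]
chosen 568.7622520088933 -327.3735351923515 -1.9686968489009389
GRASP
[[0.36, [0.06, 0.11, 0.69], [-0.01, 0.07, 0.04]], [0.36, [-0.02, 0.09, 0.69], [-0.02, 0.08, 0.04]], [0.36, [-0.09, 0.08, 0.68], [-0.01, 0.07, 0.04]], [0.36, [-0.16, 0.07, 0.68], [-0.02, 0.07, 0.04]], [0.36, [-0.24, 0.06, 0.65], [-0.01, 0.08, 0.04]], [0.36, [-0.31, 0.08, 0.62], [-0.02, 0.07, 0.042]], [0.36, [0.0, 0.0, 0.35], [0.0, 0.0, 0.0]], [0.36, [0.0, 0.0, 0.35], [0.0, 0.0, 0.0]]]
[[0.36, [0.0, 0.0, 0.35], [0.0, 0.0, 0.0]], [0.36, [0.0, 0.0, 0.35], [0.0, 0.0, 0.0]]]
n 10 end [ 559.6 -349.7    9.9] q [-0.85  0.92  1.48  0.67  1.19 -0.85]
PLACE to 2 mm over floor
[[-1, [0.39, 0.0, -0.46], [0.0, 0.0, 0.0]], [-1, [0.38, 0.0, -0.46], [0.0, 0.0, 0.0]], [-1, [0.39, 0.0, -0.46], [0.0, 0.0, 0.0]], [-1, [0.39, 0.0, -0.46], [0.0, 0.0, 0.0]], [-1, [0.54, -0.3, 0.47], [0.0, -0.08, -0.01]], [-1, [0.59, -0.3, 0.39], [0.0, -0.07, -0.01]], [-1, [0.64, -0.28, 0.33], [0.0, -0.08, -0.01]], [-1, [0.68, -0.27, 0.24], [0.0, -0.08, -0.01]]]
[[-1, [0.71, -0.27, 0.16], [0.0, -0.07, 0.0]], [-1, [0.72, -0.26, 0.08], [0.0, -0.08, -0.01]], [-1, [0.73, -0.25, -0.01], [-0.01, -0.08, -0.01]], [-1, [0.72, -0.24, -0.11], [0.0, -0.07, -0.01]], [-1, [0.71, -0.23, -0.19], [0.0, -0.08, -0.01]], [-1, [0.69, -0.21, -0.28], [0.0, -0.08, -0.01]], [-1, [0.65, -0.21, -0.36], [0.0, -0.07, -0.01]], [-1, [0.61, -0.2, -0.43], [0.0, -0.08, -0.01]]]
[[-1, [0.56, -0.18, -0.5], [-0.001, -0.078, -0.009]], [-1, [0.2, 0.0, 0.17], [0.0, 0.0, 0.0]], [-1, [0.21, 0.0, 0.17], [0.0, 0.0, 0.0]], [-1, [0.2, 0.0, 0.18], [0.0, 0.0, 0.0]]]
n 20 end [557.4 151.5  82.9] q [ 0.54  0.87  1.48 -0.58  1.5   1.03]
```

Request:
apply_moves([
  [0.36,[0.06,0.11,0.69],[-0.01,0.07,0.04]],
  [0.36,[-0.02,0.09,0.69],[-0.02,0.08,0.04]],
  [0.36,[-0.09,0.08,0.68],[-0.01,0.07,0.04]],
  [0.36,[-0.16,0.07,0.68],[-0.02,0.07,0.04]],
  [0.36,[-0.24,0.06,0.65],[-0.01,0.08,0.04]],
  [0.36,[-0.31,0.08,0.62],[-0.02,0.07,0.042]],
  [0.36,[0.0,0.0,0.35],[0.0,0.0,0.0]],
  [0.36,[0.0,0.0,0.35],[0.0,0.0,0.0]],
])

```text
t: 29.38
ee_pos: [552.2, -370.9, 37.7]
orientation: [-2.2, -1.464, -0.802]
ft_force: [-0.8, -0.1, 1.1]
width: 60.0
grasp_force: 0.0
```

Request:
apply_moves([
  [0.36,[0.0,0.0,0.35],[0.0,0.0,0.0]],
  [0.36,[0.0,0.0,0.35],[0.0,0.0,0.0]],
  [0.36,[0,0,0],[0,0,0]],
  [-1,[0,0,0],[0,0,0]],
  [-1,[0,0,0],[0,0,0]],
  [-1,[0,0,0],[0,0,0]],
  [-1,[0,0,0],[0,0,0]],
])

```text
t: 30.25
ee_pos: [560.2, -352.2, 11.3]
orientation: [-2.202, -1.461, -0.805]
ft_force: [-0.5, -0.6, 2.5]
width: 30.2
grasp_force: 30.0
```

Request:
apply_moves([
  [-1,[0.39,0.0,-0.46],[0.0,0.0,0.0]],
  [-1,[0.38,0.0,-0.46],[0.0,0.0,0.0]],
  [-1,[0.39,0.0,-0.46],[0.0,0.0,0.0]],
  [-1,[0.39,0.0,-0.46],[0.0,0.0,0.0]],
  [-1,[0.54,-0.3,0.47],[0.0,-0.08,-0.01]],
  [-1,[0.59,-0.3,0.39],[0.0,-0.07,-0.01]],
  [-1,[0.64,-0.28,0.33],[0.0,-0.08,-0.01]],
  [-1,[0.68,-0.27,0.24],[0.0,-0.08,-0.01]],
])

```text
t: 31.25
ee_pos: [559.6, -196.5, 129.4]
orientation: [-2.477, -1.75, -0.286]
ft_force: [0.3, 0.4, -1.6]
width: 30.2
grasp_force: 30.0
```

Request:
apply_moves([
  [-1,[0.71,-0.27,0.16],[0.0,-0.07,0.0]],
  [-1,[0.72,-0.26,0.08],[0.0,-0.08,-0.01]],
  [-1,[0.73,-0.25,-0.01],[-0.01,-0.08,-0.01]],
  [-1,[0.72,-0.24,-0.11],[0.0,-0.07,-0.01]],
  [-1,[0.71,-0.23,-0.19],[0.0,-0.08,-0.01]],
  [-1,[0.69,-0.21,-0.28],[0.0,-0.08,-0.01]],
  [-1,[0.65,-0.21,-0.36],[0.0,-0.07,-0.01]],
  [-1,[0.61,-0.2,-0.43],[0.0,-0.08,-0.01]],
])

```text
t: 32.25
ee_pos: [558.3, 112.9, 124.7]
orientation: [2.016, 1.574, -0.786]
ft_force: [0.6, -0.5, -1.4]
width: 29.9
grasp_force: 30.0
```

Request:
apply_moves([
  [-1,[0.56,-0.18,-0.5],[-0.001,-0.078,-0.009]],
  [-1,[0.2,0.0,0.17],[0.0,0.0,0.0]],
  [-1,[0.21,0.0,0.17],[0.0,0.0,0.0]],
  [-1,[0,0,0],[0,0,0]],
  [-1,[0,0,0],[0,0,0]],
])

```text
t: 32.88
ee_pos: [558.7, 148.9, 97.5]
orientation: [1.924, 1.521, -0.894]
ft_force: [-0.3, 0.7, -1.1]
width: 29.9
grasp_force: 30.0
```

```bash
python3 fin.py 8
```

```text
t 32.875 [558.7 148.9  97.5] 29.881146312229752
err [ 1.4 -2.8 67.5] tilt [ 0.001 -0.001  0.003]
[[-1, [0.21, -0.01, 0.17], [0.0, 0.0, 0.0]], [-1, [0.22, -0.01, 0.16], [0.0, 0.0, 0.0]], [-1, [0.21, -0.01, 0.17], [0.0, 0.0, 0.0]], [-1, [0.21, 0.0, 0.17], [0.0, 0.0, 0.0]], [-1, [0.21, -0.01, 0.16], [-0.001, 0.001, -0.002]]]
n 5 end [557.4 151.6  30.2] q [ 0.54  0.94  1.47 -0.59  1.44  1.07]
```

Request:
apply_moves([
  [-1,[0.21,-0.01,0.17],[0.0,0.0,0.0]],
  [-1,[0.22,-0.01,0.16],[0.0,0.0,0.0]],
  [-1,[0.21,-0.01,0.17],[0.0,0.0,0.0]],
  [-1,[0.21,0.0,0.17],[0.0,0.0,0.0]],
  [-1,[0.17,-0.01,0.13],[0.0,0.0,0.0]],
  [-1,[0,0,0],[0,0,0]],
  [-1,[0,0,0],[0,0,0]],
])

```text
t: 33.75
ee_pos: [557.1, 152.7, 31.8]
orientation: [1.922, 1.523, -0.894]
ft_force: [0.1, -0.3, -1.5]
width: 29.8
grasp_force: 30.0
```

Request:
apply_moves([
  [-1,[0.01,0.0,0.01],[0.0,0.0,0.0]],
  [-1,[0,0,0],[0,0,0]],
  [-1,[0,0,0],[0,0,0]],
])

```text
t: 34.12
ee_pos: [557.1, 152.6, 31.4]
orientation: [1.922, 1.523, -0.894]
ft_force: [-0.9, -0.2, -1.5]
width: 29.7
grasp_force: 30.0
```

Request:
apply_moves([
  [-1,[0.01,0.0,0.01],[0.0,0.0,0.0]],
  [-1,[0,0,0],[0,0,0]],
  [-1,[0,0,0],[0,0,0]],
])

```text
t: 34.5
ee_pos: [557.1, 152.6, 30.6]
orientation: [1.922, 1.523, -0.894]
ft_force: [0.5, -0.4, -0.5]
width: 30.0
grasp_force: 30.0
```

Request:
apply_moves([
  [-1,[0.01,0.0,0.01],[0.0,0.0,0.0]],
  [-1,[0,0,0],[0,0,0]],
  [-1,[0,0,0],[0,0,0]],
])

```text
t: 34.88
ee_pos: [557.1, 152.6, 30.6]
orientation: [1.921, 1.522, -0.895]
ft_force: [-0.5, 1.5, 5.7]
width: 29.9
grasp_force: 30.0
```

Request:
apply_moves([
  [0.0,[0,0,0],[0,0,0]],
  [0.0,[0,0,0],[0,0,0]],
  [0.0,[0,0,-0.3],[0,0,0]],
  [0.0,[0,0,-0.45],[0,0,0]],
  [0.0,[0,0,-0.45],[0,0,0]],
  [0.0,[0,0,-0.45],[0,0,0]],
  [0.0,[0,0,-0.45],[0,0,0]],
  [0.0,[0,0,0],[0,0,0]],
])

```text
t: 35.88
ee_pos: [576.4, 232.8, 98.8]
orientation: [1.922, 1.524, -0.889]
ft_force: [0.0, -0.4, -0.3]
width: 44.1
grasp_force: 0.0
```

Request:
apply_moves([
  [0.36,[-0.46,0,-0.36],[0,0,0]],
  [0.36,[-0.46,0,-0.36],[0,0,0]],
  [0.36,[0,0,0],[0,0,0]],
  [0.36,[0,0,0],[0,0,0]],
])

```text
t: 36.38
ee_pos: [574.6, 228.6, 155.6]
orientation: [1.922, 1.523, -0.895]
ft_force: [-0.1, 0.6, -0.2]
width: 59.5
grasp_force: 0.0
```

```bash
python3 - <<'E'
from plan import *
p0,K,V=shot("side"); cv2.imwrite("pics/sd3.png",cv2.resize(p0[100:320,180:440],None,fx=2.5,fy=2.5,interpolation=3))
plan([([430,-430,270],down(-.2),.36)])
E
```

```text
[[0.36, [-0.58, 0.01, 0.49], [0.0, 0.03, 0.0]], [0.36, [-0.6, 0.01, 0.47], [0.0, 0.03, 0.0]], [0.36, [-0.62, 0.01, 0.43], [0.0, 0.03, 0.0]], [0.36, [-0.65, 0.01, 0.41], [0.0, 0.03, 0.0]], [0.36, [-0.66, 0.01, 0.37], [0.0, 0.03, -0.01]], [0.36, [-0.67, 0.0, 0.34], [0.0, 0.04, 0.0]], [0.36, [-0.7, 0.01, 0.3], [0.0, 0.03, 0.0]], [0.36, [-0.71, 0.0, 0.27], [0.0, 0.03, 0.0]]]
[[0.36, [-0.73, 0.0, 0.23], [0.0, 0.03, 0.0]], [0.36, [-0.73, 0.0, 0.2], [0.0, 0.03, 0.0]], [0.36, [-0.74, 0.0, 0.16], [-0.01, 0.03, 0.0]], [0.36, [-0.75, -0.01, 0.13], [0.0, 0.03, 0.0]], [0.36, [-0.76, 0.0, 0.1], [0.0, 0.03, 0.0]], [0.36, [-0.75, 0.0, 0.05], [0.0, 0.03, 0.0]], [0.36, [-0.76, 0.0, 0.03], [0.0, 0.03, -0.01]], [0.36, [-0.76, -0.01, -0.02], [0.0, 0.03, 0.0]]]
[[0.36, [-0.76, -0.02, -0.05], [0.0, 0.03, 0.0]], [0.36, [-0.76, -0.01, -0.08], [0.002, 0.036, 0.002]]]
n 18 end [ 430.1 -430.2  269.8] q [-0.81  0.35  1.62  0.    1.17 -0.61]
```

View pics/sd3.png

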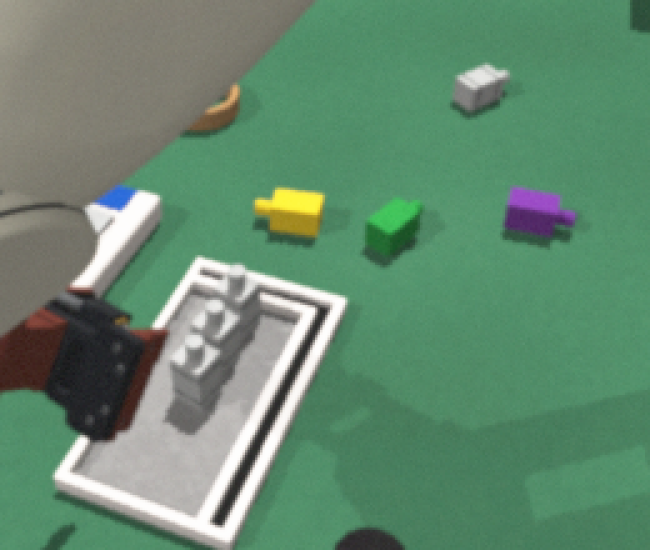

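Three cartridges stand in the well, with stems at about (237,275), (213,312) and (194,347) in this crop. The last one lies at about (480,87).

Request:
apply_moves([
  [0.36,[-0.58,0.01,0.49],[0.0,0.03,0.0]],
  [0.36,[-0.6,0.01,0.47],[0.0,0.03,0.0]],
  [0.36,[-0.62,0.01,0.43],[0.0,0.03,0.0]],
  [0.36,[-0.65,0.01,0.41],[0.0,0.03,0.0]],
  [0.36,[-0.66,0.01,0.37],[0.0,0.03,-0.01]],
  [0.36,[-0.67,0.0,0.34],[0.0,0.04,0.0]],
  [0.36,[-0.7,0.01,0.3],[0.0,0.03,0.0]],
  [0.36,[-0.71,0.0,0.27],[0.0,0.03,0.0]],
])

```text
t: 37.42
ee_pos: [510.1, -64.9, 206.0]
orientation: [2.181, 1.755, -0.541]
ft_force: [-0.5, -0.2, 0.4]
width: 59.8
grasp_force: 0.0
```

Request:
apply_moves([
  [0.36,[-0.73,0.0,0.23],[0.0,0.03,0.0]],
  [0.36,[-0.73,0.0,0.2],[0.0,0.03,0.0]],
  [0.36,[-0.74,0.0,0.16],[-0.01,0.03,0.0]],
  [0.36,[-0.75,-0.01,0.13],[0.0,0.03,0.0]],
  [0.36,[-0.76,0.0,0.1],[0.0,0.03,0.0]],
  [0.36,[-0.75,0.0,0.05],[0.0,0.03,0.0]],
  [0.36,[-0.76,0.0,0.03],[0.0,0.03,-0.01]],
  [0.36,[-0.76,-0.01,-0.02],[0.0,0.03,0.0]],
])

```text
t: 38.42
ee_pos: [445.9, -357.3, 256.8]
orientation: [2.377, 1.95, -0.117]
ft_force: [0.0, -0.5, 0.2]
width: 59.5
grasp_force: 0.0
```

Request:
apply_moves([
  [0.36,[-0.76,-0.02,-0.05],[0.0,0.03,0.0]],
  [0.36,[-0.76,-0.01,-0.08],[0.002,0.036,0.002]],
  [0.36,[0,0,0],[0,0,0]],
  [0.36,[0,0,0],[0,0,0]],
])

```text
t: 38.92
ee_pos: [429.9, -429.2, 268.8]
orientation: [-2.431, -1.986, -0.001]
ft_force: [0.6, 0.2, -0.1]
width: 60.0
grasp_force: 0.0
```

```bash
sed -i 's/hp=-1.8;/hp=-1.9;/' pick.py; python3 pick.py 452 -347 56
```

```text
t 38.925 [ 429.941 -429.245  268.752]
score 0.73 IoU 0.958 foot [ 452.9 -350.4] yaw -2.173 px 1321 bbox [257. 105. 295. 161.]
chosen 452.92724754873336 -350.40568775424174 -2.1734355164306667
GRASP
[[0.36, [0.06, -0.07, 0.69], [-0.02, 0.07, 0.04]], [0.36, [-0.03, -0.09, 0.68], [-0.01, 0.08, 0.04]], [0.36, [-0.11, -0.1, 0.68], [-0.02, 0.07, 0.04]], [0.36, [-0.19, -0.1, 0.65], [-0.01, 0.07, 0.04]], [0.36, [-0.28, -0.11, 0.63], [-0.02, 0.07, 0.05]], [0.36, [-0.34, -0.1, 0.59], [-0.011, 0.078, 0.037]], [0.36, [0.0, 0.0, 0.35], [0.0, 0.0, 0.0]], [0.36, [0.0, 0.0, 0.35], [0.0, 0.0, 0.0]]]
[[0.36, [0.0, 0.0, 0.35], [0.0, 0.0, 0.0]], [0.36, [0.0, 0.01, 0.35], [0.0, 0.0, 0.0]]]
n 10 end [ 439.6 -370.1   10.1] q [-1.04  0.83  1.71  0.73  1.07 -0.95]
PLACE to 2 mm over floor
[[-1, [0.39, 0.0, -0.46], [0.0, 0.0, 0.0]], [-1, [0.38, 0.0, -0.46], [0.0, 0.0, 0.0]], [-1, [0.39, 0.0, -0.46], [0.0, 0.0, 0.0]], [-1, [0.39, 0.0, -0.45], [0.0, 0.0, 0.0]], [-1, [0.54, -0.3, 0.47], [0.0, -0.07, -0.01]], [-1, [0.59, -0.29, 0.4], [0.0, -0.06, -0.02]], [-1, [0.64, -0.28, 0.35], [0.0, -0.07, -0.01]], [-1, [0.68, -0.26, 0.28], [0.0, -0.07, -0.01]]]
[[-1, [0.7, -0.25, 0.2], [-0.01, -0.06, -0.01]], [-1, [0.73, -0.25, 0.12], [0.0, -0.07, -0.02]], [-1, [0.74, -0.22, 0.05], [0.0, -0.06, -0.01]], [-1, [0.75, -0.21, -0.02], [0.0, -0.07, -0.01]], [-1, [0.74, -0.19, -0.11], [0.0, -0.07, -0.02]], [-1, [0.73, -0.18, -0.18], [0.0, -0.06, -0.01]], [-1, [0.72, -0.16, -0.26], [0.0, -0.07, -0.01]], [-1, [0.68, -0.15, -0.33], [0.0, -0.06, -0.01]]]
[[-1, [0.65, -0.14, -0.39], [0.0, -0.07, -0.02]], [-1, [0.61, -0.12, -0.47], [0.0, -0.07, -0.01]], [-1, [0.56, -0.11, -0.53], [-0.006, -0.064, -0.011]], [-1, [0.2, 0.0, 0.17], [0.0, 0.0, 0.0]], [-1, [0.21, 0.0, 0.18], [0.0, 0.0, 0.0]], [-1, [0.2, 0.0, 0.17], [0.0, 0.0, 0.0]]]
n 22 end [556.9 199.7  83. ] q [ 0.57  0.91  1.37 -0.49  1.61  1.08]
```

Request:
apply_moves([
  [0.36,[0.06,-0.07,0.69],[-0.02,0.07,0.04]],
  [0.36,[-0.03,-0.09,0.68],[-0.01,0.08,0.04]],
  [0.36,[-0.11,-0.1,0.68],[-0.02,0.07,0.04]],
  [0.36,[-0.19,-0.1,0.65],[-0.01,0.07,0.04]],
  [0.36,[-0.28,-0.11,0.63],[-0.02,0.07,0.05]],
  [0.36,[-0.34,-0.1,0.59],[-0.011,0.078,0.037]],
  [0.36,[0.0,0.0,0.35],[0.0,0.0,0.0]],
  [0.36,[0.0,0.0,0.35],[0.0,0.0,0.0]],
])

```text
t: 40.02
ee_pos: [427.8, -389.0, 37.4]
orientation: [-2.376, -1.253, -0.867]
ft_force: [-0.3, -0.2, 0.1]
width: 59.5
grasp_force: 0.0
```

Request:
apply_moves([
  [0.36,[0.0,0.0,0.35],[0.0,0.0,0.0]],
  [0.36,[0.0,0.01,0.35],[0.0,0.0,0.0]],
  [0.36,[0,0,0],[0,0,0]],
  [-1,[0,0,0],[0,0,0]],
  [-1,[0,0,0],[0,0,0]],
  [-1,[0,0,0],[0,0,0]],
  [-1,[0,0,0],[0,0,0]],
])

```text
t: 40.9
ee_pos: [439.9, -372.2, 11.1]
orientation: [-2.377, -1.25, -0.869]
ft_force: [-0.7, 0.4, 2.3]
width: 29.8
grasp_force: 30.0
```

Request:
apply_moves([
  [-1,[0.39,0.0,-0.46],[0.0,0.0,0.0]],
  [-1,[0.38,0.0,-0.46],[0.0,0.0,0.0]],
  [-1,[0.39,0.0,-0.46],[0.0,0.0,0.0]],
  [-1,[0.39,0.0,-0.45],[0.0,0.0,0.0]],
  [-1,[0.54,-0.3,0.47],[0.0,-0.07,-0.01]],
  [-1,[0.59,-0.29,0.4],[0.0,-0.06,-0.02]],
  [-1,[0.64,-0.28,0.35],[0.0,-0.07,-0.01]],
  [-1,[0.68,-0.26,0.28],[0.0,-0.07,-0.01]],
])

```text
t: 41.9
ee_pos: [471.5, -218.6, 128.8]
orientation: [-2.617, -1.501, -0.388]
ft_force: [1.2, 0.3, -1.8]
width: 29.9
grasp_force: 30.0
```

Request:
apply_moves([
  [-1,[0.7,-0.25,0.2],[-0.01,-0.06,-0.01]],
  [-1,[0.73,-0.25,0.12],[0.0,-0.07,-0.02]],
  [-1,[0.74,-0.22,0.05],[0.0,-0.06,-0.01]],
  [-1,[0.75,-0.21,-0.02],[0.0,-0.07,-0.01]],
  [-1,[0.74,-0.19,-0.11],[0.0,-0.07,-0.02]],
  [-1,[0.73,-0.18,-0.18],[0.0,-0.06,-0.01]],
  [-1,[0.72,-0.16,-0.26],[0.0,-0.07,-0.01]],
  [-1,[0.68,-0.15,-0.33],[0.0,-0.06,-0.01]],
])

```text
t: 42.9
ee_pos: [534.3, 85.9, 124.7]
orientation: [2.278, 1.518, -0.616]
ft_force: [0.4, 0.1, -1.6]
width: 29.6
grasp_force: 30.0
```

Request:
apply_moves([
  [-1,[0.65,-0.14,-0.39],[0.0,-0.07,-0.02]],
  [-1,[0.61,-0.12,-0.47],[0.0,-0.07,-0.01]],
  [-1,[0.56,-0.11,-0.53],[-0.006,-0.064,-0.011]],
  [-1,[0.2,0.0,0.17],[0.0,0.0,0.0]],
  [-1,[0.21,0.0,0.18],[0.0,0.0,0.0]],
  [-1,[0,0,0],[0,0,0]],
  [-1,[0,0,0],[0,0,0]],
])

```text
t: 43.78
ee_pos: [558.0, 197.0, 97.0]
orientation: [2.014, 1.436, -0.936]
ft_force: [-0.2, -0.7, -2.4]
width: 30.0
grasp_force: 30.0
```

```bash
python3 fin.py 56 -1.9
```

```text
t 43.775 [558. 197.  97.] 29.966805746894316
err [ 1.2 -2.9 67. ] tilt [ 0.    -0.     0.003]
[[-1, [0.21, -0.01, 0.17], [0.0, 0.0, 0.0]], [-1, [0.21, -0.01, 0.16], [0.0, 0.0, 0.0]], [-1, [0.21, -0.01, 0.17], [0.0, 0.0, 0.0]], [-1, [0.21, 0.0, 0.16], [0.0, 0.0, 0.0]], [-1, [0.22, -0.01, 0.17], [0.0, 0.0, -0.002]]]
n 5 end [557.  199.8  29.7] q [ 0.57  0.99  1.36 -0.49  1.55  1.11]
```

Request:
apply_moves([
  [-1,[0.21,-0.01,0.17],[0.0,0.0,0.0]],
  [-1,[0.21,-0.01,0.16],[0.0,0.0,0.0]],
  [-1,[0.21,-0.01,0.17],[0.0,0.0,0.0]],
  [-1,[0.21,0.0,0.16],[0.0,0.0,0.0]],
  [-1,[0.18,-0.01,0.14],[0.0,0.0,0.0]],
  [-1,[0,0,0],[0,0,0]],
  [-1,[0,0,0],[0,0,0]],
])

```text
t: 44.65
ee_pos: [556.7, 200.8, 31.3]
orientation: [2.013, 1.438, -0.936]
ft_force: [-0.3, 0.7, -1.9]
width: 29.9
grasp_force: 30.0
```

Request:
apply_moves([
  [-1,[0.01,0.0,0.01],[0.0,0.0,0.0]],
  [-1,[0,0,0],[0,0,0]],
  [-1,[0,0,0],[0,0,0]],
])

```text
t: 45.02
ee_pos: [556.7, 200.7, 31.0]
orientation: [2.013, 1.438, -0.935]
ft_force: [-0.2, 0.0, -1.2]
width: 29.9
grasp_force: 30.0
```

Request:
apply_moves([
  [-1,[0.01,0.0,0.01],[0.0,0.0,0.0]],
  [-1,[0,0,0],[0,0,0]],
  [-1,[0,0,0],[0,0,0]],
])

```text
t: 45.4
ee_pos: [556.7, 200.7, 30.2]
orientation: [2.013, 1.438, -0.936]
ft_force: [0.6, 0.0, -2.5]
width: 29.7
grasp_force: 30.0
```

Request:
apply_moves([
  [-1,[0.01,0.0,0.01],[0.0,0.0,0.0]],
  [-1,[0,0,0],[0,0,0]],
  [-1,[0,0,0],[0,0,0]],
])

```text
t: 45.78
ee_pos: [556.7, 200.7, 30.1]
orientation: [2.012, 1.437, -0.936]
ft_force: [-0.5, 1.6, 5.0]
width: 29.5
grasp_force: 30.0
```

Request:
apply_moves([
  [-1,[0.01,0.0,0.01],[0.0,0.0,0.0]],
  [-1,[0,0,0],[0,0,0]],
  [-1,[0,0,0],[0,0,0]],
])

```text
t: 46.15
ee_pos: [556.7, 200.7, 30.0]
orientation: [2.012, 1.437, -0.936]
ft_force: [-1.7, 2.3, 8.0]
width: 29.3
grasp_force: 30.0
```

Request:
apply_moves([
  [0.0,[0,0,0],[0,0,0]],
  [0.0,[0,0,0],[0,0,0]],
  [0.0,[0,0,-0.3],[0,0,0]],
  [0.0,[0,0,-0.45],[0,0,0]],
  [0.0,[0,0,-0.45],[0,0,0]],
  [0.0,[0,0,0],[0,0,0]],
])

```text
t: 46.9
ee_pos: [572.7, 246.0, 68.7]
orientation: [2.014, 1.439, -0.93]
ft_force: [-0.5, 0.6, 0.5]
width: 43.6
grasp_force: 0.0
```

Request:
apply_moves([
  [0.0,[-0.5,0,-0.41],[0,0,0]],
  [0.0,[-0.5,0,-0.41],[0,0,0]],
  [0.0,[-0.5,0,-0.41],[0,0,0]],
  [0.0,[-0.5,0,-0.41],[0,0,0]],
  [0.0,[-0.5,0,-0.41],[0,0,0]],
  [0.0,[0,0,0],[0,0,0]],
  [0.0,[0,0,0],[0,0,0]],
])

```text
t: 47.78
ee_pos: [570.0, 241.7, 227.8]
orientation: [2.012, 1.438, -0.938]
ft_force: [0.3, 0.0, -0.4]
width: 44.1
grasp_force: 0.0
```

```bash
python3 - <<'E'
from plan import *
p0,K,V=shot("side"); cv2.imwrite("pics/sd4.png",cv2.resize(p0[100:420,140:440],None,fx=1.8,fy=1.8,interpolation=3))
# pen grip: look for pen top from side & scene
for n in("side","scene"):
    if n=="scene": p0,K,V=shot(n)
    for d in ctrl.masks_of("pen",n)[:2]+ctrl.masks_of("stand",n)[:1]: print(n,round(d["score"],2),np.round(d["bbox"]),"top",atz(((d["bbox"][0]+d["bbox"][2])/2,d["bbox"][1]),K,V,130).round())
plan([([450,300,330],down(0),0.0)])
E
```

```text
side 0.6 [205. 344. 226. 377.] top [501. 417. 130.]
side 0.56 [201. 352. 237. 402.] top [489. 427. 130.]
scene 0.68 [320. 196. 331. 218.] top [611. 179. 130.]
scene 0.58 [253. 187. 360. 247.] top [570. 142. 130.]
scene 0.58 [382. 167. 406. 194.] top [552. 389. 130.]
[[0.0, [-0.19, -0.38, -0.22], [-0.01, 0.08, -0.03]], [0.0, [-0.15, -0.38, -0.25], [-0.02, 0.08, -0.03]], [0.0, [-0.1, -0.38, -0.28], [-0.01, 0.08, -0.02]], [0.0, [-0.04, -0.38, -0.29], [-0.01, 0.07, -0.03]], [0.0, [0.0, -0.37, -0.3], [-0.01, 0.08, -0.03]], [0.0, [0.06, -0.37, -0.3], [-0.02, 0.08, -0.03]], [0.0, [0.11, -0.36, -0.31], [-0.011, 0.08, -0.027]]]
n 7 end [449.9 299.9 330.2] q [ 0.57  0.19  1.7  -0.    1.25  0.57]
```

View pics/sd4.png

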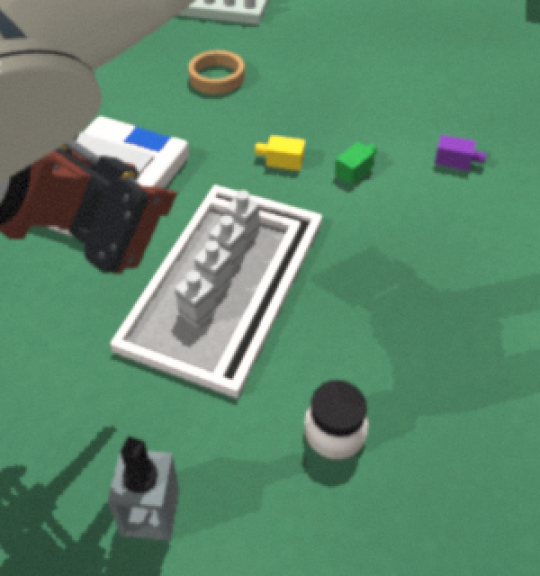

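All four cartridges are standing in the well at about (241,200) to (193,285) in this crop. The jar, scale and tape roll haven't moved. Now the pen.

```bash
python3 - <<'E'
from plan import *
plan([([500,335,250],down(0),0.0)])
E
```

```text
[[0.0, [0.07, -0.28, -0.18], [-0.01, 0.08, -0.03]], [0.0, [0.11, -0.26, -0.18], [-0.02, 0.08, -0.03]], [0.0, [0.14, -0.26, -0.17], [-0.01, 0.08, -0.02]], [0.0, [0.17, -0.25, -0.15], [-0.01, 0.07, -0.03]], [0.0, [0.2, -0.24, -0.14], [-0.01, 0.08, -0.03]], [0.0, [0.22, -0.23, -0.11], [-0.02, 0.08, -0.03]], [0.0, [0.25, -0.21, -0.09], [-0.011, 0.08, -0.027]]]
n 7 end [500.1 335.1 249.8] q [ 0.57  0.36  1.66 -0.    1.12  0.57]
```

Request:
apply_moves([
  [0.0,[0.07,-0.28,-0.18],[-0.01,0.08,-0.03]],
  [0.0,[0.11,-0.26,-0.18],[-0.02,0.08,-0.03]],
  [0.0,[0.14,-0.26,-0.17],[-0.01,0.08,-0.02]],
  [0.0,[0.17,-0.25,-0.15],[-0.01,0.07,-0.03]],
  [0.0,[0.2,-0.24,-0.14],[-0.01,0.08,-0.03]],
  [0.0,[0.22,-0.23,-0.11],[-0.02,0.08,-0.03]],
  [0.0,[0.25,-0.21,-0.09],[-0.011,0.08,-0.027]],
  [0.0,[0,0,0],[0,0,0]],
])

```text
t: 49.08
ee_pos: [499.8, 334.2, 251.3]
orientation: [2.222, 2.22, 0.001]
ft_force: [0.7, 0.4, 1.0]
width: 43.8
grasp_force: 0.0
```

Request:
apply_moves([
  [0.0,[0,0,0],[0,0,0]],
])

```text
t: 49.2
ee_pos: [500.8, 335.0, 250.6]
orientation: [2.221, 2.219, -0.001]
ft_force: [0.3, -0.1, 0.9]
width: 44.1
grasp_force: 0.0
```

```bash
python3 - <<'E'
from h import *
o=ctrl.get_obs(); print(np.round(o["ee_pos"],1))
p,K,V=shot("wrist"); np.savez("pen1.npz",p=p,K=K,V=V)
u=proj([[503,422,130],[503,422,82],[503,422,0]],K,V); print(u)
for l in("pen","stand"):
    for d in ctrl.masks_of(l,"wrist")[:1]: print(l,round(d["score"],2),d["bbox"])
    for d in ctrl.pinpoint(l,"wrist")[:1]: print(l,d["xy"],atz(d["xy"],K,V,6 if l=="pen" else 0).round(1))
c=u[1].astype(int); x0,y0=max(c[0]-60,0),max(c[1]-60,0); print(x0,y0)
g=np.clip(p[y0:y0+120,x0:x0+120].astype(float)*2.2,0,255).astype(np.uint8)
cv2.imwrite("pics/pen1.png",cv2.resize(g,None,fx=5,fy=5,interpolation=cv2.INTER_CUBIC))
E
```

```text
[500.8 335.  250.6]
[[279.93678791 100.30987765]
 [279.26897023 101.15424247]
 [278.48781655 102.14190529]]
pen 0.6 [258.8, 82.9, 288.7, 114.9]
pen [274.1, 100.8] [497.9 423.4   6. ]
stand 0.98 [248.0, 65.9, 306.1, 128.7]
stand [275.4, 101.5] [499.4 422.7   0. ]
219 41
```

View pics/pen1.png

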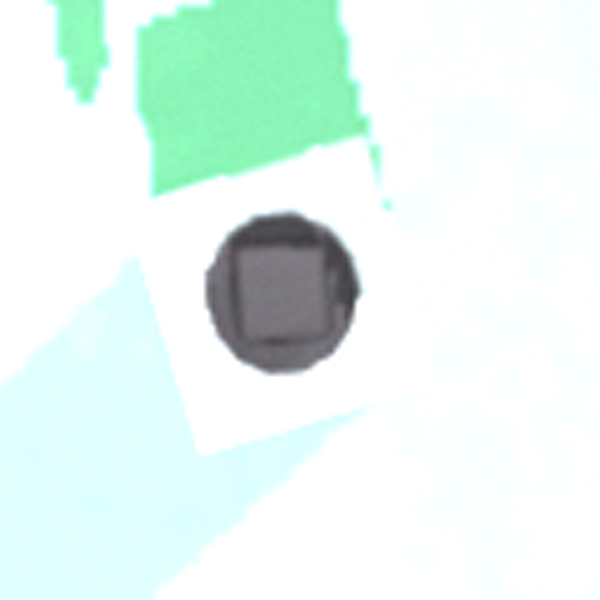

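```bash
python3 - <<'E'
from plan import *
D=np.load("pen1.npz"); K,V,p=D["K"],D["V"],D["p"]
for nm,c,z in(("grip top",(284,293),130),("collar",(283,293),82)):
    print(nm,atz((219+c[0]/5-.4,41+c[1]/5-.4),K,V,z).round(1))
g=p.max(2).astype(int); m=(g[80:118,258:294]); print(m[::3,::3])
d=(p.max(2)<80).astype(np.uint8); d[:75]=0; d[125:]=0; d[:,:250]=0; d[:,300:]=0
c=max(cv2.findContours(d,0,2)[0],key=cv2.contourArea); (cx,cy),r=cv2.minEnclosingCircle(c); print("collar circle",cx,cy,r,atz((cx,cy),K,V,82).round(1))
# triangulate pen tip-top with side camera: top of the grip bbox vs wrist ray
P=proj([[499,422,130]],*[x for x in shot("side")[1:]]); print("side predicted top centre",P)
E
```

```text
grip top [499.3 422.9 130. ]
collar [499.2 423.8  82. ]
[[231 230 169 131 131 134 133 131 221 131 131 129]
 [229 229 184 132 119 104  88 116 209 131 131 129]
 [228 230 151  66  36  38  36  37  59 115 130 129]
 [229 184  60  34  32  35  36  34  35  37 121 130]
 [230 138  49  56  60  59  60  59  57  34  50 130]
 [208  57  50  54  58  59  58  58  56  46  35 124]
 [199  51  49  52  58  58  58  58  58  47  35 109]
 [198  50  50  50  58  58  57  58  56  45  33 199]
 [212  79  50  47  57  57  57  57  57  47  44 220]
 [208 147  52  46  54  56  52  53  52  50  90 229]
 [208 212  95  49  50  48  48  52  56  57 216 230]
 [207 209 207  91  50  49  51  54  92 206 230 230]
 [209 208 210 210 193 138 148 174 226 229 230 229]]
collar circle 274.5 99.20967864990234 15.861510276794434 [498.5 423.7  82. ]
side predicted top centre [[214.84783468 347.18482628]]
```

```bash
python3 - <<'E'
from plan import *
plan([([499,423.2,180],down(.05),0.0),([499,423.2,91],down(.05),0.0,20)])
E
```

```text
[[0.0, [0.59, -0.01, 0.47], [0.0, 0.0, -0.01]], [0.0, [0.58, 0.0, 0.47], [0.0, 0.0, -0.01]], [0.0, [0.59, 0.01, 0.46], [0.0, 0.0, -0.012]], [0.0, [0.0, 0.0, 0.36], [0.0, 0.0, 0.0]], [0.0, [0.0, 0.0, 0.35], [0.0, 0.0, 0.0]], [0.0, [0.0, 0.0, 0.36], [0.0, 0.0, 0.0]], [0.0, [0.0, 0.0, 0.36], [0.0, 0.0, 0.0]], [0.0, [0.0, 0.0, 0.35], [0.0, 0.0, 0.0]]]
n 8 end [499.2 423.3  91.2] q [ 0.69  0.62  1.64 -0.    0.88  0.64]
```

Request:
apply_moves([
  [0.0,[0.59,-0.01,0.47],[0.0,0.0,-0.01]],
  [0.0,[0.58,0.0,0.47],[0.0,0.0,-0.01]],
  [0.0,[0.59,0.01,0.46],[0.0,0.0,-0.012]],
  [0,[0,0,0],[0,0,0]],
  [0,[0,0,0],[0,0,0]],
])

```text
t: 50.12
ee_pos: [499.1, 422.9, 180.9]
orientation: [2.164, 2.276, 0.001]
ft_force: [0.7, -0.3, -0.7]
width: 44.1
grasp_force: 0.0
```

```bash
python3 - <<'E'
from plan import *
o=ctrl.get_obs(); print(np.round(o["ee_pos"],1),np.round(o["orientation"],3))
# refine grip x,y from lower view if seen
p,K,V=shot("wrist"); u=proj([[499,423,130],[499,423,82]],K,V); print(u)
plan([([499,423.2,91],down(.05),0.0,20)])
E
```

```text
[499.1 422.9 180.9] [2.164e+00 2.276e+00 1.000e-03]
[[277.56582251 232.5745123 ]
 [277.18666105 211.5945564 ]]
[[0.0, [0.0, 0.0, 0.36], [0.0, 0.0, 0.0]], [0.0, [0.0, 0.0, 0.36], [0.0, 0.0, 0.0]], [0.0, [0.0, -0.01, 0.37], [0.0, 0.0, 0.0]], [0.0, [0.01, 0.0, 0.36], [0.0, 0.0, 0.0]], [0.0, [0.0, 0.0, 0.36], [0.001, 0.0, 0.0]]]
n 5 end [499.  423.3  90.9] q [0.69 0.62 1.64 0.   0.88 0.64]
```

Request:
apply_moves([
  [0.0,[0.0,0.0,0.36],[0.0,0.0,0.0]],
  [0.0,[0.0,0.0,0.36],[0.0,0.0,0.0]],
  [0.0,[0.0,-0.01,0.37],[0.0,0.0,0.0]],
  [0.0,[0.01,0.0,0.36],[0.0,0.0,0.0]],
  [0.0,[0.0,0.0,0.36],[0.0,0.0,0.0]],
  [0,[0,0,0],[0,0,0]],
  [0,[0,0,0],[0,0,0]],
])

```text
t: 51.05
ee_pos: [498.8, 424.0, 90.4]
orientation: [2.164, 2.276, 0.002]
ft_force: [0.1, -0.8, -0.1]
width: 44.1
grasp_force: 0.0
```

Request:
apply_moves([
  [-1,[0,0,0],[0,0,0]],
  [-1,[0,0,0],[0,0,0]],
  [-1,[0,0,0],[0,0,0]],
  [-1,[0,0,0],[0,0,0]],
  [-1,[0,0,0],[0,0,0]],
])

```text
t: 51.68
ee_pos: [498.8, 423.9, 90.6]
orientation: [2.164, 2.276, 0.002]
ft_force: [0.2, -0.8, 3.7]
width: 15.9
grasp_force: 30.0
```

```bash
python3 - <<'E'
from plan import *
o=ctrl.get_obs(); print(np.round(o["ee_pos"],1),np.round(o["orientation"],3),o["width"],np.round(o["ft_force"],1),np.round(o["moment"],2))
E
```

```text
[498.8 423.9  90.6] [2.164e+00 2.276e+00 2.000e-03] 15.92011496611533 [ 0.2 -0.8  3.7] [-0.12  0.01 -0.01]
```

```bash
python3 - <<'E'
from plan import *
Rm=down(.05); e=plan([([498.8,423.9,195],Rm,-1,25),([486.3,266.1,195],Rm,-1,30),([486.3,266.1,130],Rm,-1,20)])
E
```

```text
[[-1, [0.0, 0.0, -0.42], [0.0, 0.0, 0.0]], [-1, [0.0, 0.0, -0.41], [0.0, 0.0, 0.0]], [-1, [0.0, 0.0, -0.42], [0.0, 0.0, 0.0]], [-1, [0.0, 0.0, -0.42], [0.0, 0.0, 0.0]], [-1, [0.0, 0.0, -0.42], [0.001, 0.0, 0.0]], [-1, [-0.52, -0.07, 0.0], [0.0, 0.0, 0.0]], [-1, [-0.53, -0.07, 0.0], [0.0, 0.0, 0.0]], [-1, [-0.52, -0.06, 0.0], [0.0, 0.0, 0.0]]]
[[-1, [-0.52, -0.07, 0.0], [0.0, 0.0, 0.0]], [-1, [-0.52, -0.07, 0.0], [0.0, 0.0, 0.0]], [-1, [-0.53, -0.07, 0.0], [0.0, 0.0, 0.0]], [-1, [0.0, 0.0, 0.33], [0.0, 0.0, 0.0]], [-1, [0.0, 0.0, 0.32], [0.0, 0.0, 0.0]], [-1, [0.0, 0.0, 0.33], [0.0, 0.0, 0.0]], [-1, [0.0, 0.0, 0.32], [0.0, 0.0, 0.0]]]
n 15 end [486.1 266.  130.1] q [0.48 0.45 1.85 0.   0.84 0.43]
```

Request:
apply_moves([
  [-1,[0.0,0.0,-0.42],[0.0,0.0,0.0]],
  [-1,[0.0,0.0,-0.41],[0.0,0.0,0.0]],
  [-1,[0.0,0.0,-0.42],[0.0,0.0,0.0]],
  [-1,[0.0,0.0,-0.42],[0.0,0.0,0.0]],
  [-1,[0.0,0.0,-0.42],[0.0,0.0,0.0]],
  [-1,[0,0,0],[0,0,0]],
  [-1,[0,0,0],[0,0,0]],
])

```text
t: 52.55
ee_pos: [498.2, 423.5, 194.7]
orientation: [2.164, 2.276, 0.001]
ft_force: [-0.3, -0.4, -0.7]
width: 16.0
grasp_force: 30.0
```

Request:
apply_moves([
  [-1,[-0.52,-0.07,0.0],[0.0,0.0,0.0]],
  [-1,[-0.53,-0.07,0.0],[0.0,0.0,0.0]],
  [-1,[-0.52,-0.06,0.0],[0.0,0.0,0.0]],
  [-1,[-0.52,-0.07,0.0],[0.0,0.0,0.0]],
  [-1,[-0.52,-0.07,0.0],[0.0,0.0,0.0]],
  [-1,[-0.53,-0.07,0.0],[0.0,0.0,0.0]],
  [-1,[0,0,0],[0,0,0]],
])

```text
t: 53.42
ee_pos: [485.6, 264.0, 194.6]
orientation: [2.167, 2.274, 0.0]
ft_force: [0.4, 1.0, 0.2]
width: 16.1
grasp_force: 30.0
```

Request:
apply_moves([
  [-1,[0.0,0.0,0.33],[0.0,0.0,0.0]],
  [-1,[0.0,0.0,0.32],[0.0,0.0,0.0]],
  [-1,[0.0,0.0,0.33],[0.0,0.0,0.0]],
  [-1,[0.0,0.0,0.38],[0.0,0.0,0.0]],
  [-1,[0,0,0],[0,0,0]],
  [-1,[0,0,0],[0,0,0]],
])

```text
t: 54.18
ee_pos: [486.1, 266.2, 126.5]
orientation: [2.164, 2.277, 0.001]
ft_force: [-0.3, -0.5, -0.5]
width: 15.7
grasp_force: 30.0
```

```bash
python3 - <<'E'
from h import *
o=ctrl.get_obs(); tc=np.array(o["ee_pos"]); print(np.round(tc,1),np.round(o["orientation"],3),o["width"])
ob=[]; ims=[]
for n in("side","scene"):
    p,K,V=shot(n); u=proj([tc-[0,0,84.6]],K,V)[0]; 
    for d in ctrl.pinpoint("pen_tip",n)[:2]: print(n,round(d["score"],2),np.round(d["xy"],1),"pred",u.round(1)); ob.append((d["xy"],K,V)); 
    c=u.astype(int); g=p[c[1]-45:c[1]+35,c[0]-45:c[0]+45]; ims.append(cv2.resize(g,(400,356),interpolation=3))
    # seam0 predicted overlay not drawn
    print(n,"seam0 pred px in crop",(proj([[486.3,266.1,8]],K,V)[0]-c+[45,45])*400/90)
if len(ob)==2: print("tri",tri(ob).round(1))
cv2.imwrite("pics/tip1.png",np.hstack(ims))
E
```

```text
[486.1 266.2 126.5] [2.164e+00 2.277e+00 1.000e-03] 15.737899984163597
side 0.72 [265.2 300.2] pred [268.7 298.4]
side seam0 pred px in crop [205.49056269 246.0596307 ]
scene 0.62 [337.8 179.3] pred [338.7 181.9]
scene seam0 pred px in crop [197.864131   242.06431123]
tri [485.7 269.1  46.7]
```

View pics/tip1.png

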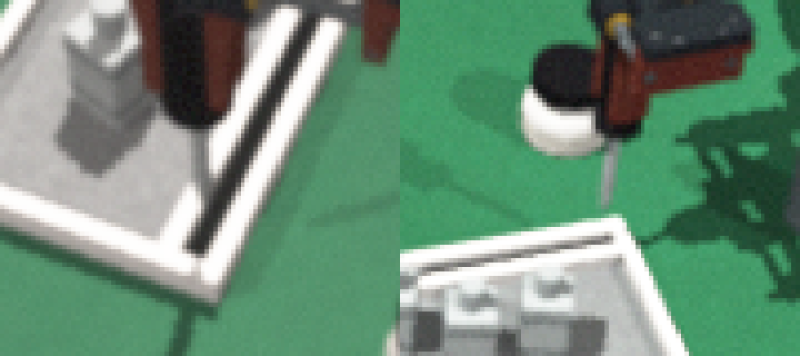

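Request:
apply_moves([
  [-1,[0.0,0.0,0.16],[0.0,0.0,0.0]],
  [-1,[0.0,0.0,0.16],[0.0,0.0,0.0]],
  [-1,[0.0,0.0,0.1],[0.0,0.0,0.0]],
  [-1,[0.0,0.0,0.06],[0.0,0.0,0.0]],
  [-1,[0.0,0.0,0.05],[0.0,0.0,0.0]],
  [-1,[0.0,0.0,0.05],[0.0,0.0,0.0]],
  [-1,[0.0,0.0,0.05],[0.0,0.0,0.0]],
  [-1,[0,0,0],[0,0,0]],
])

```text
t: 55.38
ee_pos: [486.0, 265.9, 95.1]
orientation: [2.164, 2.277, 0.001]
ft_force: [0.2, -0.6, -0.3]
width: 15.8
grasp_force: 30.0
```

Request:
apply_moves([
  [-1,[0,0,0],[0,0,0]],
  [-1,[0,0,0],[0,0,0]],
  [-1,[0,0,0],[0,0,0]],
])

```text
t: 55.75
ee_pos: [486.1, 265.9, 95.3]
orientation: [2.164, 2.276, 0.002]
ft_force: [-0.5, -0.8, -1.3]
width: 15.5
grasp_force: 30.0
```

```bash
cat > pen.py <<'E'
from h import *
import sys
o=ctrl.get_obs(); tc=np.array(o["ee_pos"]); Rm=R.from_rotvec(o["orientation"]).as_matrix()
tip=tc+84.6*Rm[:,2]; t=np.load("tray.npy"); d=tip-[t[0],t[1],0]; a=t[2]
print("t",o["t"],"tcp",tc.round(1),"tip in tray",np.round([d[0]*np.cos(a)+d[1]*np.sin(a),-d[0]*np.sin(a)+d[1]*np.cos(a),d[2]],1),"f",np.round(o["ft_force"],1))
for w in((0,-1,0),(1,0,0)):
    v=R.from_euler("z",a).as_matrix()@np.array(w); print("dir",w,"tool",(Rm.T@v).round(3))
if len(sys.argv)>1:
    ims=[]
    for n in("side","scene"):
        p,K,V=shot(n); u=proj([tip],K,V)[0]; c=u.astype(int); ims.append(cv2.resize(p[c[1]-40:c[1]+40,c[0]-45:c[0]+45],(400,356),interpolation=3))
    cv2.imwrite(sys.argv[1],np.hstack(ims))
E
python3 pen.py pics/tip2.png
```

```text
t 55.75 tcp [486.1 265.9  95.3] tip in tray [-60.1 117.4  10.7] f [-0.5 -0.8 -1.3]
dir (0, -1, 0) tool [-0.999 -0.05  -0.   ]
dir (1, 0, 0) tool [-0.05   0.999  0.001]
```

View pics/tip2.png

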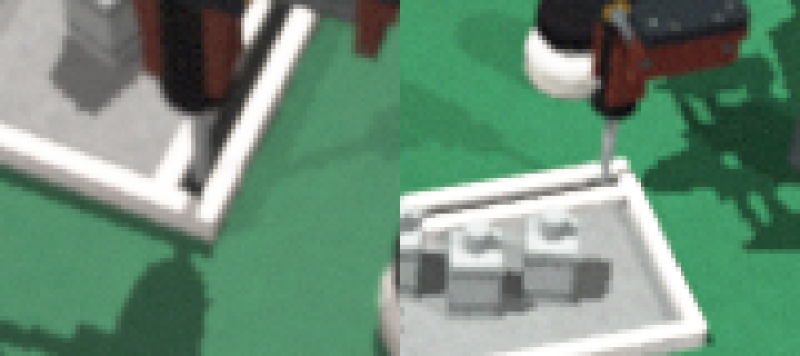

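The tip is down in the groove at its left end. I'll start tracing at 2.4 cm/s.

Request:
apply_moves([
  [-1,[-0.06,-0.003,0],[0,0,0]],
  [-1,[-0.06,-0.003,0],[0,0,0]],
  [-1,[-0.06,-0.003,0],[0,0,0]],
  [-1,[-0.06,-0.003,0],[0,0,0]],
  [-1,[-0.06,-0.003,0],[0,0,0]],
  [-1,[-0.06,-0.003,0],[0,0,0]],
  [-1,[-0.06,-0.003,0],[0,0,0]],
  [-1,[-0.06,-0.003,0],[0,0,0]],
])

```text
t: 56.85
ee_pos: [486.1, 241.7, 95.2]
orientation: [2.164, 2.276, 0.002]
ft_force: [-1.1, 0.1, -0.2]
width: 15.7
grasp_force: 30.0
```

Request:
apply_moves([
  [-1,[-0.06,-0.003,0],[0,0,0]],
  [-1,[-0.06,-0.003,0],[0,0,0]],
  [-1,[-0.06,-0.003,0],[0,0,0]],
  [-1,[-0.06,-0.003,0],[0,0,0]],
  [-1,[-0.06,-0.003,0],[0,0,0]],
  [-1,[-0.06,-0.003,0],[0,0,0]],
  [-1,[-0.06,-0.003,0],[0,0,0]],
  [-1,[-0.06,-0.003,0],[0,0,0]],
])

```text
t: 57.85
ee_pos: [486.1, 217.6, 95.2]
orientation: [2.164, 2.276, 0.002]
ft_force: [0.2, 0.1, -0.9]
width: 15.7
grasp_force: 30.0
```

```bash
python3 pen.py
```

```text
t 57.85 tcp [486.1 217.6  95.2] tip in tray [-60.2  69.1  10.6] f [ 0.2  0.1 -0.9]
dir (0, -1, 0) tool [-0.999 -0.05  -0.   ]
dir (1, 0, 0) tool [-0.05   0.999  0.001]
```

Request:
apply_moves([
  [-1,[-0.06,-0.003,0],[0,0,0]],
  [-1,[-0.06,-0.003,0],[0,0,0]],
  [-1,[-0.06,-0.003,0],[0,0,0]],
  [-1,[-0.06,-0.003,0],[0,0,0]],
  [-1,[-0.06,-0.003,0],[0,0,0]],
  [-1,[-0.06,-0.003,0],[0,0,0]],
  [-1,[-0.06,-0.003,0],[0,0,0]],
  [-1,[-0.06,-0.003,0],[0,0,0]],
])

```text
t: 58.85
ee_pos: [486.1, 193.6, 95.2]
orientation: [2.164, 2.276, 0.002]
ft_force: [0.3, -0.6, -0.9]
width: 15.9
grasp_force: 30.0
```

Request:
apply_moves([
  [-1,[-0.06,-0.003,0],[0,0,0]],
  [-1,[-0.06,-0.003,0],[0,0,0]],
  [-1,[-0.06,-0.003,0],[0,0,0]],
  [-1,[-0.06,-0.003,0],[0,0,0]],
  [-1,[-0.06,-0.003,0],[0,0,0]],
  [-1,[-0.06,-0.003,0],[0,0,0]],
  [-1,[-0.06,-0.003,0],[0,0,0]],
  [-1,[-0.06,-0.003,0],[0,0,0]],
])

```text
t: 59.85
ee_pos: [486.1, 169.6, 95.2]
orientation: [2.164, 2.276, 0.002]
ft_force: [-0.2, 0.4, -0.9]
width: 16.3
grasp_force: 30.0
```

Request:
apply_moves([
  [-1,[-0.06,-0.003,0],[0,0,0]],
  [-1,[-0.06,-0.003,0],[0,0,0]],
  [-1,[-0.06,-0.003,0],[0,0,0]],
  [-1,[-0.06,-0.003,0],[0,0,0]],
  [-1,[-0.06,-0.003,0],[0,0,0]],
  [-1,[-0.06,-0.003,0],[0,0,0]],
  [-1,[-0.06,-0.003,0],[0,0,0]],
  [-1,[-0.06,-0.003,0],[0,0,0]],
])

```text
t: 60.85
ee_pos: [486.1, 145.5, 95.1]
orientation: [2.164, 2.276, 0.002]
ft_force: [0.5, -0.1, -0.2]
width: 15.9
grasp_force: 30.0
```

Request:
apply_moves([
  [-1,[-0.06,-0.003,0],[0,0,0]],
  [-1,[-0.06,-0.003,0],[0,0,0]],
  [-1,[-0.06,-0.003,0],[0,0,0]],
  [-1,[-0.06,-0.003,0],[0,0,0]],
  [-1,[-0.06,-0.003,0],[0,0,0]],
  [-1,[-0.06,-0.003,0],[0,0,0]],
  [-1,[-0.06,-0.003,0],[0,0,0]],
  [-1,[-0.06,-0.003,0],[0,0,0]],
])

```text
t: 61.85
ee_pos: [486.1, 121.5, 95.1]
orientation: [2.164, 2.276, 0.002]
ft_force: [0.1, 0.5, -0.1]
width: 15.6
grasp_force: 30.0
```

Request:
apply_moves([
  [-1,[-0.06,-0.003,0],[0,0,0]],
  [-1,[-0.06,-0.003,0],[0,0,0]],
  [-1,[-0.06,-0.003,0],[0,0,0]],
  [-1,[-0.06,-0.003,0],[0,0,0]],
  [-1,[-0.06,-0.003,0],[0,0,0]],
  [-1,[-0.06,-0.003,0],[0,0,0]],
  [-1,[-0.06,-0.003,0],[0,0,0]],
  [-1,[-0.06,-0.003,0],[0,0,0]],
])

```text
t: 62.85
ee_pos: [486.1, 97.5, 95.1]
orientation: [2.164, 2.276, 0.002]
ft_force: [-0.4, 0.4, -0.2]
width: 15.9
grasp_force: 30.0
```

```bash
python3 pen.py
```

```text
t 62.85 tcp [486.1  97.5  95.1] tip in tray [-60.3 -51.   10.5] f [-0.4  0.4 -0.2]
dir (0, -1, 0) tool [-0.999 -0.05  -0.   ]
dir (1, 0, 0) tool [-0.05   0.999  0.001]
```

Request:
apply_moves([
  [-1,[-0.06,-0.003,0],[0,0,0]],
  [-1,[-0.06,-0.003,0],[0,0,0]],
  [-1,[-0.06,-0.003,0],[0,0,0]],
  [-1,[-0.06,-0.003,0],[0,0,0]],
  [-1,[-0.06,-0.003,0],[0,0,0]],
  [-1,[-0.06,-0.003,0],[0,0,0]],
  [-1,[-0.06,-0.003,0],[0,0,0]],
  [-1,[-0.06,-0.003,0],[0,0,0]],
])

```text
t: 63.85
ee_pos: [486.2, 73.5, 95.1]
orientation: [2.164, 2.276, 0.002]
ft_force: [-0.4, -0.1, -1.2]
width: 15.6
grasp_force: 30.0
```

Request:
apply_moves([
  [-1,[-0.06,-0.003,0],[0,0,0]],
  [-1,[-0.06,-0.003,0],[0,0,0]],
  [-1,[-0.06,-0.003,0],[0,0,0]],
  [-1,[-0.06,-0.003,0],[0,0,0]],
  [-1,[-0.06,-0.003,0],[0,0,0]],
  [-1,[-0.06,-0.003,0],[0,0,0]],
  [-1,[-0.06,-0.003,0],[0,0,0]],
  [-1,[-0.06,-0.003,0],[0,0,0]],
])

```text
t: 64.85
ee_pos: [486.2, 49.5, 95.1]
orientation: [2.164, 2.276, 0.002]
ft_force: [0.4, 0.5, -0.7]
width: 15.6
grasp_force: 30.0
```

Request:
apply_moves([
  [-1,[-0.06,-0.003,0],[0,0,0]],
  [-1,[-0.06,-0.003,0],[0,0,0]],
  [-1,[-0.06,-0.003,0],[0,0,0]],
  [-1,[-0.06,-0.003,0],[0,0,0]],
  [-1,[-0.06,-0.003,0],[0,0,0]],
  [-1,[-0.06,-0.003,0],[0,0,0]],
  [-1,[-0.05,-0.003,0],[0,0,0]],
  [-1,[0,0,0],[0,0,0]],
])

```text
t: 65.85
ee_pos: [486.2, 28.9, 95.1]
orientation: [2.165, 2.276, 0.002]
ft_force: [-0.3, -0.6, -0.1]
width: 15.8
grasp_force: 30.0
```

Request:
apply_moves([
  [-1,[0,0,0],[0,0,0]],
])

```text
t: 65.97
ee_pos: [486.2, 29.1, 95.1]
orientation: [2.164, 2.276, 0.002]
ft_force: [-0.1, -0.1, -0.5]
width: 16.1
grasp_force: 30.0
```

```bash
python3 pen.py pics/tip3.png
```

```text
t 65.975 tcp [486.2  29.1  95.1] tip in tray [ -60.3 -119.4   10.5] f [-0.1 -0.1 -0.5]
dir (0, -1, 0) tool [-0.999 -0.05  -0.   ]
dir (1, 0, 0) tool [-0.05   0.999  0.001]
```

View pics/tip3.png

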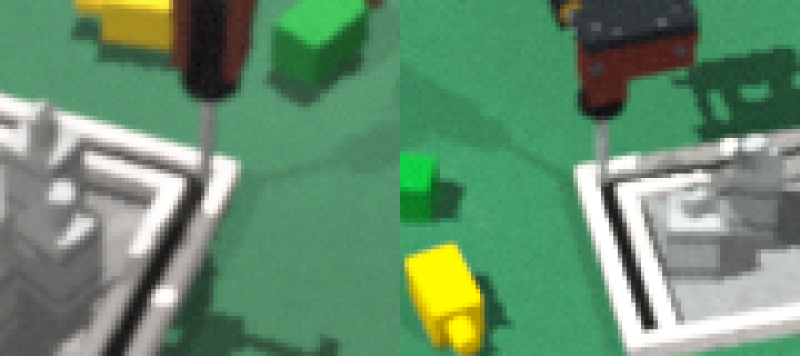

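The tip sits in the corner of the groove and the cartridges are untouched. Now the second leg.

Request:
apply_moves([
  [-1,[-0.003,0.06,0],[0,0,0]],
  [-1,[-0.003,0.06,0],[0,0,0]],
  [-1,[-0.003,0.06,0],[0,0,0]],
  [-1,[-0.003,0.06,0],[0,0,0]],
  [-1,[-0.003,0.06,0],[0,0,0]],
  [-1,[-0.003,0.06,0],[0,0,0]],
  [-1,[-0.003,0.06,0],[0,0,0]],
  [-1,[-0.003,0.06,0],[0,0,0]],
])

```text
t: 67.08
ee_pos: [510.4, 29.1, 95.1]
orientation: [2.164, 2.276, 0.002]
ft_force: [-0.3, -0.1, -0.7]
width: 15.7
grasp_force: 30.0
```

Request:
apply_moves([
  [-1,[-0.003,0.06,0],[0,0,0]],
  [-1,[-0.003,0.06,0],[0,0,0]],
  [-1,[-0.003,0.06,0],[0,0,0]],
  [-1,[-0.003,0.06,0],[0,0,0]],
  [-1,[-0.003,0.06,0],[0,0,0]],
  [-1,[-0.003,0.06,0],[0,0,0]],
  [-1,[-0.003,0.06,0],[0,0,0]],
  [-1,[-0.003,0.06,0],[0,0,0]],
])

```text
t: 68.08
ee_pos: [534.4, 29.1, 95.2]
orientation: [2.164, 2.276, 0.002]
ft_force: [0.1, -0.7, -0.4]
width: 15.7
grasp_force: 30.0
```

Request:
apply_moves([
  [-1,[-0.003,0.06,0],[0,0,0]],
  [-1,[-0.003,0.06,0],[0,0,0]],
  [-1,[-0.003,0.06,0],[0,0,0]],
  [-1,[-0.003,0.06,0],[0,0,0]],
  [-1,[-0.003,0.06,0],[0,0,0]],
  [-1,[-0.003,0.06,0],[0,0,0]],
  [-1,[-0.003,0.06,0],[0,0,0]],
  [-1,[-0.003,0.06,0],[0,0,0]],
])

```text
t: 69.08
ee_pos: [558.4, 29.2, 95.2]
orientation: [2.164, 2.276, 0.002]
ft_force: [0.2, 0.0, -0.8]
width: 16.2
grasp_force: 30.0
```

Request:
apply_moves([
  [-1,[-0.003,0.06,0],[0,0,0]],
  [-1,[-0.003,0.06,0],[0,0,0]],
  [-1,[-0.003,0.06,0],[0,0,0]],
  [-1,[-0.003,0.06,0],[0,0,0]],
  [-1,[-0.003,0.06,0],[0,0,0]],
  [-1,[-0.003,0.06,0],[0,0,0]],
  [-1,[-0.003,0.06,0],[0,0,0]],
  [-1,[-0.003,0.06,0],[0,0,0]],
])

```text
t: 70.08
ee_pos: [582.5, 29.2, 95.2]
orientation: [2.164, 2.276, 0.002]
ft_force: [0.2, -0.9, 0.2]
width: 15.7
grasp_force: 30.0
```

Request:
apply_moves([
  [-1,[-0.003,0.06,0],[0,0,0]],
  [-1,[-0.003,0.06,0],[0,0,0]],
  [-1,[-0.003,0.06,0],[0,0,0]],
  [-1,[-0.003,0.06,0],[0,0,0]],
  [-1,[-0.003,0.06,0],[0,0,0]],
  [-1,[-0.003,0.06,0],[0,0,0]],
  [-1,[-0.003,0.06,0],[0,0,0]],
  [-1,[0,0,0],[0,0,0]],
])

```text
t: 71.08
ee_pos: [603.6, 29.2, 95.3]
orientation: [2.164, 2.276, 0.002]
ft_force: [-0.3, 0.0, -0.6]
width: 15.8
grasp_force: 30.0
```

```bash
python3 pen.py pics/tip4.png
```

```text
t 71.075 tcp [603.6  29.2  95.3] tip in tray [  57.2 -119.5   10.7] f [-0.3  0.  -0.6]
dir (0, -1, 0) tool [-0.999 -0.05  -0.   ]
dir (1, 0, 0) tool [-0.05   0.999  0.001]
```

View pics/tip4.png

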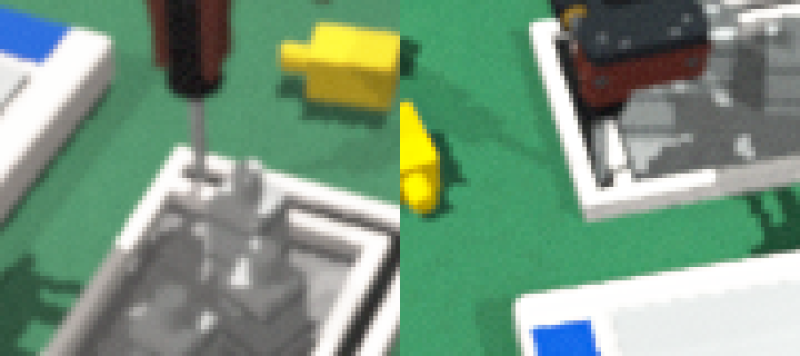

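Request:
apply_moves([
  [-1,[0,0.03,0],[0,0,0]],
  [-1,[0,0.03,0],[0,0,0]],
  [-1,[0,0,0],[0,0,0]],
  [-1,[0,0,0],[0,0,0]],
  [-1,[0,0,-0.05],[0,0,0]],
  [-1,[0,0,-0.1],[0,0,0]],
  [-1,[0,0,-0.3],[0,0,0]],
  [-1,[0,0,-0.4],[0,0,0]],
])

```text
t: 72.18
ee_pos: [606.2, 29.3, 139.0]
orientation: [2.164, 2.276, 0.001]
ft_force: [-0.4, 0.3, -0.1]
width: 16.2
grasp_force: 30.0
```

Request:
apply_moves([
  [-1,[0,0,-0.4],[0,0,0]],
  [-1,[0,0,-0.4],[0,0,0]],
  [-1,[0,0,-0.4],[0,0,0]],
  [-1,[0,0,0],[0,0,0]],
  [-1,[0,0,0],[0,0,0]],
])

```text
t: 72.8
ee_pos: [605.9, 29.3, 197.9]
orientation: [2.164, 2.276, 0.002]
ft_force: [0.5, 0.2, -0.5]
width: 15.7
grasp_force: 30.0
```

```bash
python3 - <<'E'
from plan import *
o=ctrl.get_obs(); print(np.round(o["ee_pos"],1))
Rm=down(.05); plan([([498.8,423.7,200],Rm,-1,30)])
E
```

```text
[605.9  29.3 197.9]
[[-1, [0.57, -0.12, 0.0], [0.0, 0.0, 0.0]], [-1, [0.57, -0.13, -0.01], [0.0, 0.0, 0.0]], [-1, [0.57, -0.12, 0.0], [0.0, 0.0, 0.0]], [-1, [0.57, -0.13, 0.0], [0.0, 0.0, 0.0]], [-1, [0.57, -0.12, -0.01], [0.0, 0.0, 0.0]], [-1, [0.57, -0.13, 0.0], [0.0, 0.0, 0.0]], [-1, [0.57, -0.12, 0.0], [0.0, 0.0, 0.0]], [-1, [0.57, -0.13, 0.0], [0.0, 0.0, 0.0]]]
[[-1, [0.57, -0.12, -0.01], [0.0, 0.0, 0.0]], [-1, [0.57, -0.12, 0.0], [0.0, 0.0, 0.0]], [-1, [0.57, -0.13, 0.0], [0.0, 0.0, 0.0]], [-1, [0.58, -0.12, -0.01], [0.0, 0.0, 0.0]], [-1, [0.57, -0.13, 0.0], [0.0, 0.0, 0.0]], [-1, [0.57, -0.12, 0.0], [0.001, 0.0, 0.0]]]
n 14 end [498.9 423.9 199.9] q [0.69 0.49 1.58 0.   1.07 0.64]
```

Request:
apply_moves([
  [-1,[0.57,-0.12,0.0],[0.0,0.0,0.0]],
  [-1,[0.57,-0.13,-0.01],[0.0,0.0,0.0]],
  [-1,[0.57,-0.12,0.0],[0.0,0.0,0.0]],
  [-1,[0.57,-0.13,0.0],[0.0,0.0,0.0]],
  [-1,[0.57,-0.12,-0.01],[0.0,0.0,0.0]],
  [-1,[0.57,-0.13,0.0],[0.0,0.0,0.0]],
  [-1,[0.57,-0.12,0.0],[0.0,0.0,0.0]],
  [-1,[0.57,-0.13,0.0],[0.0,0.0,0.0]],
])

```text
t: 73.8
ee_pos: [543.8, 255.1, 197.7]
orientation: [-2.165, -2.277, 0.001]
ft_force: [0.3, 0.1, 0.7]
width: 15.9
grasp_force: 30.0
```

Request:
apply_moves([
  [-1,[0.57,-0.12,-0.01],[0.0,0.0,0.0]],
  [-1,[0.57,-0.12,0.0],[0.0,0.0,0.0]],
  [-1,[0.57,-0.13,0.0],[0.0,0.0,0.0]],
  [-1,[0.58,-0.12,-0.01],[0.0,0.0,0.0]],
  [-1,[0.57,-0.13,0.0],[0.0,0.0,0.0]],
  [-1,[0.57,-0.12,0.0],[0.0,0.0,0.0]],
  [-1,[0,0,0],[0,0,0]],
  [-1,[0,0,0],[0,0,0]],
])

```text
t: 74.8
ee_pos: [498.7, 423.1, 198.9]
orientation: [2.164, 2.277, -0.001]
ft_force: [1.3, 0.1, -0.6]
width: 16.1
grasp_force: 30.0
```

```bash
python3 - <<'E'
from plan import *
o=ctrl.get_obs(); print(np.round(o["ee_pos"],1))
Rm=down(.05); plan([([498.9,423.6,94],Rm,-1,15)])
E
```

```text
[498.7 423.1 198.9]
[[-1, [0.0, 0.0, 0.3], [0.0, 0.0, 0.0]], [-1, [0.0, 0.0, 0.3], [0.0, 0.0, 0.0]], [-1, [0.01, 0.0, 0.3], [0.0, 0.0, 0.0]], [-1, [0.0, 0.0, 0.3], [0.0, 0.0, 0.0]], [-1, [0.0, 0.0, 0.3], [0.0, 0.0, 0.0]], [-1, [0.0, 0.0, 0.3], [0.0, 0.0, 0.0]], [-1, [0.0, 0.0, 0.3], [0.0, 0.001, 0.001]]]
n 7 end [498.7 423.5  93.9] q [0.69 0.62 1.63 0.   0.89 0.64]
```

Request:
apply_moves([
  [-1,[0.0,0.0,0.3],[0.0,0.0,0.0]],
  [-1,[0.0,0.0,0.3],[0.0,0.0,0.0]],
  [-1,[0.01,0.0,0.3],[0.0,0.0,0.0]],
  [-1,[0.0,0.0,0.3],[0.0,0.0,0.0]],
  [-1,[0.0,0.0,0.3],[0.0,0.0,0.0]],
  [-1,[0.0,0.0,0.3],[0.0,0.0,0.0]],
  [-1,[0.0,0.0,0.28],[0.0,0.0,0.0]],
  [-1,[0,0,0],[0,0,0]],
])

```text
t: 75.8
ee_pos: [498.5, 423.9, 94.3]
orientation: [2.164, 2.277, -0.002]
ft_force: [0.4, -0.4, -0.7]
width: 16.1
grasp_force: 30.0
```

Request:
apply_moves([
  [-1,[0,0,0.03],[0,0,0]],
  [-1,[0,0,0.02],[0,0,0]],
  [-1,[0,0,0],[0,0,0]],
  [-1,[0,0,0],[0,0,0]],
])

```text
t: 76.3
ee_pos: [499.3, 424.5, 93.6]
orientation: [2.164, 2.276, 0.002]
ft_force: [-0.1, -0.8, -0.1]
width: 15.7
grasp_force: 30.0
```

Request:
apply_moves([
  [-1,[0,0,0.03],[0,0,0]],
  [-1,[0,0,0.02],[0,0,0]],
  [-1,[0,0,0],[0,0,0]],
  [-1,[0,0,0],[0,0,0]],
])

```text
t: 76.8
ee_pos: [499.2, 424.4, 90.7]
orientation: [2.164, 2.276, 0.001]
ft_force: [-0.4, 0.0, -0.8]
width: 16.1
grasp_force: 30.0
```

Request:
apply_moves([
  [-0.2,[0,0,0],[0,0,0]],
  [0.0,[0,0,0],[0,0,0]],
  [0.0,[0,0,0],[0,0,0]],
  [0.0,[0,0,-0.1],[0,0,0]],
  [0.0,[0,0,-0.3],[0,0,0]],
  [0.0,[0,0,-0.5],[0,0,0]],
  [0.0,[0,0,-0.7],[0,0,0]],
  [0.0,[0,0,-0.7],[0,0,0]],
])

```text
t: 77.8
ee_pos: [499.2, 424.5, 208.0]
orientation: [2.164, 2.276, 0.003]
ft_force: [-0.1, 0.0, 0.2]
width: 44.1
grasp_force: 0.0
```

Request:
apply_moves([
  [0.0,[-0.4,0,-0.6],[0,0,0]],
  [0.0,[-0.7,0,-0.3],[0,0,0]],
  [0.0,[-0.7,0,-0.2],[0,0,0]],
  [0.0,[-0.7,0,0],[0,0,0]],
  [0,[0,0,0],[0,0,0]],
  [0,[0,0,0],[0,0,0]],
])

```text
t: 78.55
ee_pos: [505.6, 300.0, 261.6]
orientation: [2.165, 2.276, 0.004]
ft_force: [0.1, 0.3, 0.4]
width: 43.7
grasp_force: 0.0
```

```bash
python3 - <<'E'
from h import *
p,K,V=shot("side"); q,K2,V2=shot("wrist")
for d in ctrl.masks_of("pen","side")[:2]: print(d["score"],d["bbox"])
cv2.imwrite("pics/end.png",np.hstack([cv2.resize(p[150:420,140:420],(400,386),interpolation=3),cv2.resize(q,(400,300))[:386] if 0 else cv2.copyMakeBorder(cv2.resize(q,(400,300)),0,86,0,0,0)]))
E
```

```text
0.65 [207.6, 342.9, 227.1, 375.5]
```

View pics/end.png

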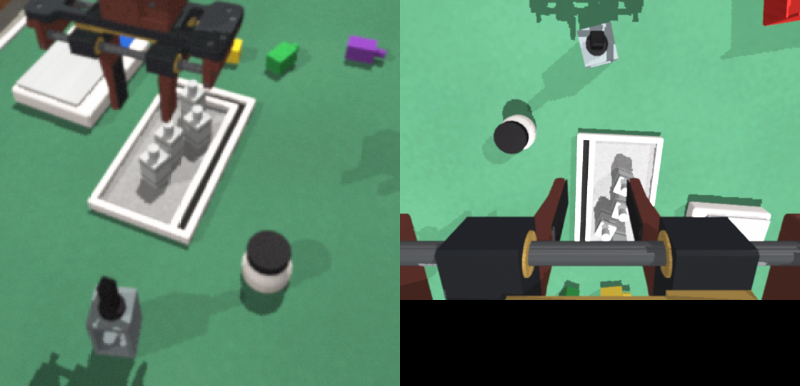

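The pen is back in its stand. In the side view one cartridge looks shifted inside the well, with its stem at about (197,112), so it was probably knocked. I'll check it by measurement.

Request:
apply_moves([
  [0,[-0.75,0.06,-0.12],[0,0,0]],
  [0,[-0.75,0.06,-0.12],[0,0,0]],
  [0,[-0.75,0.06,-0.12],[0,0,0]],
  [0,[-0.75,0.06,-0.12],[0,0,0]],
  [0,[-0.75,0.06,-0.12],[0,0,0]],
  [0,[-0.75,0.06,-0.12],[0,0,0]],
  [0,[-0.75,0.06,-0.12],[0,0,0]],
  [0,[-0.75,0.06,-0.12],[0,0,0]],
])

```text
t: 79.7
ee_pos: [544.8, 0.7, 308.8]
orientation: [2.163, 2.278, 0.002]
ft_force: [0.6, -0.0, 0.1]
width: 43.9
grasp_force: 0.0
```

Request:
apply_moves([
  [0,[0,0,0],[0,0,0]],
  [0,[0,0,0],[0,0,0]],
  [0,[0,0,0],[0,0,0]],
])

```text
t: 80.08
ee_pos: [544.2, 2.3, 308.3]
orientation: [-2.163, -2.278, -0.001]
ft_force: [0.1, -0.1, 0.3]
width: 44.0
grasp_force: 0.0
```

```bash
cat > chk.py <<'E'
from cart import *
t=np.load("tray.npy")
def silu(x,y,yaw,K,V,shape,tx=0,ty=0):
    Rm=R.from_euler("xyz",[tx,ty,0]).as_matrix()@R.from_euler("z",yaw).as_matrix(); m=np.zeros((shape[0]*2,shape[1]*2),np.uint8)
    for P in(B,S):
        u=proj(P@Rm.T+[x,y,4],K,V); h=cv2.convexHull((u*32).round().astype(np.int32)); cv2.fillConvexPoly(m,h,1,shift=4)
    return m
for n in("wrist","side"):
    p,K,V=shot(n); cv2.imwrite(f"pics/chk_{n}.png",p)
    for d in ctrl.masks_of("cartridge0",n):
        m=d["region"]
        if m.sum()<150: continue
        c=p[m].mean(0)
        if c.max()-c.min()>25: continue
        M=cv2.resize(m.astype(np.uint8),None,fx=2,fy=2,interpolation=0); ys,xs=np.nonzero(m); f=atz((xs.mean(),ys.mean()),K,V,30)
        def cost(q):
            s=silu(*q[:3],K,V,m.shape,*q[3:]); return -float((s&M).sum())/float((s|M).sum())
        r=min((minimize(cost,[f[0],f[1],y0,0,0],method="Nelder-Mead",options=dict(initial_simplex=np.array([f[0],f[1],y0,0,0])+np.vstack([np.zeros(5),np.diag([8,8,.3,.15,.15])]),maxiter=400)) for y0 in(0,.5,1)),key=lambda r:r.fun)
        r0=min((minimize(cost,[f[0],f[1],y0],method="Nelder-Mead",options=dict(initial_simplex=np.array([f[0],f[1],y0])+np.vstack([np.zeros(3),np.diag([8,8,.3])]))) for y0 in(0,.5,1)),key=lambda r:r.fun)
        print(n,round(d["score"],2),"px",m.sum(),"upright IoU",round(-r0.fun,3),"tray xy",(r0.x[:2]-t[:2]).round(1),"| free IoU",round(-r.fun,3),(r.x[:2]-t[:2]).round(1),"tilt",r.x[3:].round(2))
E
python3 chk.py
```

```text
wrist 0.85 px 923 upright IoU 0.968 tray xy [10.2  7.6] | free IoU 0.969 [10.2  7.7] tilt [0.01 0.  ]
wrist 0.69 px 525 upright IoU 0.976 tray xy [10.5 56.2] | free IoU 0.973 [10.1 55.2] tilt [-0.18  0.02]
wrist 0.64 px 647 upright IoU 0.955 tray xy [ 10.7 -81.3] | free IoU 0.959 [ 12.  -81.3] tilt [-0.   -0.03]
side 0.86 px 482 upright IoU 0.952 tray xy [-15.2 -33.8] | free IoU 0.954 [-15.  -33.7] tilt [ 0.01 -0.  ]
side 0.82 px 416 upright IoU 0.845 tray xy [11.8  7. ] | free IoU 0.881 [11.8 -0.9] tilt [-0.18  0.01]
side 0.61 px 470 upright IoU 0.913 tray xy [12.3 56.1] | free IoU 0.943 [12.8 53.4] tilt [-0.09 -0.03]
side 0.56 px 252 upright IoU 0.615 tray xy [ 15.8 -85.6] | free IoU 0.799 [  31.  -105.6] tilt [-0.48 -0.44]
```

All four cartridges fit an upright pose inside the well. The knocked one is at about (-15, -34) mm in the tray frame, still standing. Handing in.

```bash
python3 -c "
from workcell import ctrl
print(ctrl.close_job())"
```

```text
the job is handed in; nothing more can be done
None
```

I handed in the job at about 80 s of the 210 s limit: by my measurements all four cartridges stand upright in the tray's well (one was knocked a few centimetres but still stands), I traced the seam from end to end at about 2.4 cm/s, and the pen is back in its stand; the hand-in call did not return a verdict.

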